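# Load the rinse filter from a tilt-out storage tube

### The arm

A 6-joint arm with a two-finger parallel gripper is mounted at the origin on the work surface. World frame = base frame: x ahead of the robot, y to its left, z up, the work surface at z = 0. Lengths are in m, angles in degrees, forces in N, time in s.
With the tool pointing down it reaches from about 0.3 to 0.75 m from the base axis. Payload 8.5 kg.
Tool frame: the origin (TCP) lies on the centre line of the jaws, within the pads' length; the fingertips stand 17 mm ahead of it and the grasp point (between the pads) lies 2 mm behind it (env.tip_extent is the distance from the TCP to the fingertips, in m); z points along the fingers, y is the direction in which the jaws open and shut (so a half turn about z gives the same grasp; the last joint's range is limited). The gripper opens to 85 mm and grips with 20 to 120 N. Pads are 22 mm wide; open, the fingers measure 114 mm over their backs; the gripper's body (76 mm by 85 mm) begins 54 mm behind the grasp point. The pads swing forward as they close: fully open they stand 13 mm farther back than shut.
Start: joints at [53.211, 21.807, 74.336, -0, 83.858, -12.336], TCP at [0.228, 0.501, 0.248] pointing down, gripper open.
Joint ranges: [-178.18, 178.18], [-50.72, 133.34], [12.68, 142.11], [-81.47, 261.47], [9.98, 163.14], [-165.26, 165.26]. Speed limits (degrees/s): [136.94, 136.94, 180, 180, 180, 180].

### API

Orientations are given as a 3x3 rotation matrix whose columns are the frame's x, y, z axes.
In Python, from rig import telemetry, get_image, camera_params, close_job, env gives the robot as it stands.
- The arm moves only by the tool apply_moves, never from a script. Its argument "motion" is a list of rows, each an object of numbers: "tx", "ty", "tz": the shift along the tool's x, y, z in cm; "turn": the turn about the tool's z in degrees; "jaw": the gripper's target within -1 to 1 (fully open at 1, half-way at 0, shut at -1). In form: [{"tx": .., "ty": .., "tz": .., "turn": .., "jaw": ..}, ...]. A call has 1 to 5 rows; each row is the pose to reach, as a shift and turn from the pose measured when the call began, along the tool's axes at that moment; what a row does not reach only later rows make up. A row lasts 1/12 s, in which the tool goes at most 41.7 mm and 7.16 degrees, less where a joint would pass 70% of its speed; a pose out of reach is approached as far as the arm can. A call with a gripper value outside its range is refused whole. The fingers move at their own pace and stop on an object; "squeeze" is the grip in N (left out, the last holds). Time passes only in rows, so rows that repeat a pose let the fingers close. It gives the time, the measured TCP pose, the force and the opening at its end, in the units of the state.
- telemetry.observe(): the state, without advancing time (a new reading comes with each control period).
- get_image(name): name is "side" or "top" or "wrist"; returns (picture, depth): 420x560x3 uint8, red, green, blue; 420x560 float32, m along the optical axis (not along the pixel's ray), 0 where there is no reading.
- camera_params(name): a dict with "fx", "fy", "cx", "cy" (pixels), "rvec" (rotation vector, rad) and "tvec" (3), from world to camera coordinates, as OpenCV has them. Camera axes: x right, y down, z forward; pixel columns grow to the right and rows downward; lengths in m; the calibration is good to about 2 mm. The wrist camera is an equidistant fisheye: a pixel r from the principal point sees the ray r / f radians off the axis. A picture is of the moment at which its call begins: read the wrist's pose just before it. camera_params takes no time and is no camera call; for the wrist camera it gives the pose at the moment of the call.
- close_job(): hands the job in, once; it reports no verdict.
The state is a dict: "time_s": time; "q": joint angles; "qvel": joint speeds; "joint_efforts": joint torques, N m; "position": TCP position; "tool_rot": TCP orientation; "ft_force": force on the tool from outside, world axes, zero at the start; "wrist_torque": the same for the moment, N m; "grip_width": finger opening in m.
Only numpy, scipy, OpenCV 4.12 (cv2) and the standard library are available. Lean on these libraries where they do the work, as an engineer would, in place of code of your own. Each camera call takes 0.05 s, during which the arm holds its last target. There are 200 camera calls.

### The job

Put the blue filter cartridge into the open filter unit and close it: tip the clear storage tube mouth-down on its stand by its red knob until the cartridge slides out against the stop, let the tube back down level, then draw the cartridge out by its exposed end and lay it in the white saddles of the unit without putting it down anywhere else. Then fit the cover: hook its green front lip into the slot under the unit's green bar with the cover tilted, pivot it down and press its rear edge until it snaps flat under the red catch. Leave the glasses, mug, bottles, bowl and scraper where they are.

Things in the scene. Friction and masses are not known exactly. Their poses are not given: they have to be found in the camera images.
- stand: Fixed tilt stand, green base 235 x 100 x 10 mm, two grey cheeks carrying the pivoted clear tube. Origin on the table directly under the tube's hinge. x points the way the mouth faces (cartridge is drawn out along +x), z up. A green sloping stop plate stands 78 to 99 mm ahead (x), top 62 mm above the table; the level cartridge's underside is at 86 mm, so it passes over.
- tube (a joint): Tube tilt about the hinge (along stand y), rad: 0 level (start, on its rest), grows as the tail is lifted and the mouth dips, stop at 0.6. Tail-heavy: drops back to 0 when let go; 2 to 4 N up at the knob lifts it. Smooth bore: the cartridge slides from 0.25 to 0.36 on; tip past 0.5 and wait 0.5 s. It stops with about 45 mm out of the mouth and stays out if the tube is lowered gently.
- tube_hinge (a point): The tube's hinge axis at the middle of the stand, 75 mm above the table.
- tube_mouth (a point): Centre of the tube's open mouth; x points out of the mouth along the tube. The tube is a clear cylinder of 46 mm outside, 37 mm inside diameter, 160 mm long, closed at the tail; level, its axis is 105 mm above the table and the mouth is 40 mm ahead of the hinge.
- tube_knob (a point): Centre of the red ball knob (28 mm diameter) on a 12 mm stem on the tube's top near its tail: when level 100 mm behind and 83 mm above the hinge (158 mm above the table, 30 mm over the tube's top). It moves on a circle about the hinge: at 0.6 rad 36 mm behind and 125 mm above it. The ball can turn in the grip.
- cartridge: Filter cartridge: rigid blue rod with white ends, both alike, 28 mm diameter, 130 mm long, about 110 g. Origin at its centre, x along it. Starts wholly inside the tube, end 10 to 22 mm inside the mouth, on the bore's floor (axis 4.5 mm below the tube's axis, so 100 mm above the table when level). Once slid out, it clears the mouth after 85 mm of pull.
- unit: Fixed open grey box, 190 (y) by 142 mm (x), rim 55 mm high. Origin: centre of its underside; -x front (slot), +x rear (catch). Bay 100 (x) by 160 mm (y), floor 6 mm high. Green bar over the front wall, x -76 to -52 mm, underside 66, top 73 mm high: the slot is below it. Rear: two 5 mm high stops at x = 64 mm; red catch, 84 mm high, its housing out to x = 82.
- saddle (a point): Where the cartridge's centre lies when it rests in the unit's two white V saddles (12 mm wide, 15 mm either side of here along y), 32 mm above the table. The cartridge lies along the unit's y with 15 mm spare at each end. The bay is 100 mm wide across the cartridge: open the fingers only a little to let go.
- slot (a point): Middle of the slot in the unit's front: 11 mm high (55 to 66 mm above the table), 170 mm wide, blind, from its mouth at x = -52 mm to its end at x = -64 mm in the unit's frame; this point is at x = -58 mm, 60.5 mm high. Axes as the unit's.
- rear_ledge (a point): Middle of the unit's rear ledge, where the cover's rear edge comes to rest, 55 mm above the table, 57 mm behind the unit's origin.
- catch (a joint): Red spring catch at the unit's rear, 40 mm wide: 0 = sprung forward (start and when latched), grows to 12 mm as it is pushed back. Its sloping nose reaches 4 to 6 mm over the cover's rear edge, from 7.5 mm to 28 mm above the rim. About 5 N down on the cover's rear edge pushes it back; the cover's own weight does not.
- cover: Loose cover 121 (x) by 155 mm (y), 6 mm thick, white, flat underside, green lip 4 mm thick along the front edge (-x, last 14 mm), green grip rib on top, 16 mm thick (x), 70 mm long (y), 6 to 37 mm above the underside. Origin: centre of underside, x to the rear, z up. About 160 g. Starts flat on the table. Closed: origin 0 to 3 mm in front of the unit's, 55 mm above the table.
- cover_lip (a point): Middle of the lip's front edge, 60.5 mm ahead of the cover's origin, at half its thickness (2 mm up). Fully home it is at the slot's end.
- cover_rear (a point): Middle of the cover's rear lower edge, 60.5 mm behind the cover's origin.
- cover_grip (a point): Point in the grip rib, 28 mm above the cover's underside (9 mm under the rib's top).
- wineglass0: Upturned wine glass, 160 mm high, 80 mm wide. Origin under its middle. Leave alone.
- wineglass1: Another upturned wine glass, 160 mm high, 80 mm wide. Leave alone.
- mug: White mug, 80 mm wide, 95 mm high. Leave alone.
- spray_bottle: White bottle with a yellow label, 64 mm wide, 170 mm high. Leave alone.
- bowl: Blue bowl, 104 mm wide, 50 mm high. Leave alone.
- jar: Green glass jar with a steel lid, 70 mm wide, 100 mm high. Leave alone.
- scraper: Flat scraper lying on the table. Leave alone.
Things that resemble listed ones, but are neither listed nor needed, are in the scene too. Leave any brown look-alike of the unit alone.

How it is judged:
By the outcome, as a careful person would: the job done as asked, in the order asked, and still so for the second after the job is handed in, with the robot touching nothing.
It also fails if it takes over 61 s, if anything falls off the work surface, if the arm or the gripper's body presses on something with over 40 N, if the wrist force passes 120 N, or if a joint passes its speed limit or range.

## Working session

There is one attempt and no reset: what is moved stays moved. The work goes in short steps, Python scripts to look and compute and a tool call to move; the robot and the scene stay as the last step left them, time stands still between calls to the robot, and variables do not carry over. Pictures are saved under pics/ and viewed, about 8 in all and at most 12, crops included, and the job is handed in when it is done.

Besides the shell and the picture viewer there is one more tool, called after ">>>" in YAML: its name, and indented under it one key for each argument. apply_moves: Moves the arm, as the interface text tells. Its arguments: {"type":"object","properties":{"motion":{"type":"array"},"squeeze":{"type":"number"}},"required":["motion"]}

```bash
ls; mkdir -p pics
cat > h.py <<'E'
import numpy as np, cv2
from rig import telemetry, get_image, camera_params, close_job, env
def grab(n,tag):
    p=camera_params(n); im,d=get_image(n)
    cv2.imwrite(f'pics/{tag}.png',im[:,:,::-1]); np.savez(f'{tag}.npz',im=im,d=d,**{k:np.array(v) for k,v in p.items()})
def load(tag): return np.load(f'{tag}.npz')
def world(z,fish=False):
    d=z['d']; v,u=np.mgrid[:d.shape[0],:d.shape[1]]
    a=(u-z['cx'])/z['fx']; b=(v-z['cy'])/z['fy']
    if fish:
        r=np.hypot(a,b)+1e-9; s=np.tan(np.minimum(r,1.5))/r; a=a*s; b=b*s
    P=np.stack([a*d,b*d,d],-1); R=cv2.Rodrigues(z['rvec'].ravel())[0]
    W=(P-z['tvec'].ravel())@R
    W[d<=0]=np.nan
    return W
E
python3 - <<'E'
from h import *
for n in('top','side','wrist'): grab(n,n+'0')
s=telemetry.observe(); print(s['time_s'],s['position'],np.round(s['tool_rot'],3),s['grip_width'],env.tip_extent)
E
```

```text
pics
0.15 [0.22756255 0.500504   0.24784611] [[-0.91   0.414 -0.001]
 [ 0.414  0.91  -0.001]
 [ 0.    -0.001 -1.   ]] 0.08530644405835289 0.017
```

View pics/top0.png

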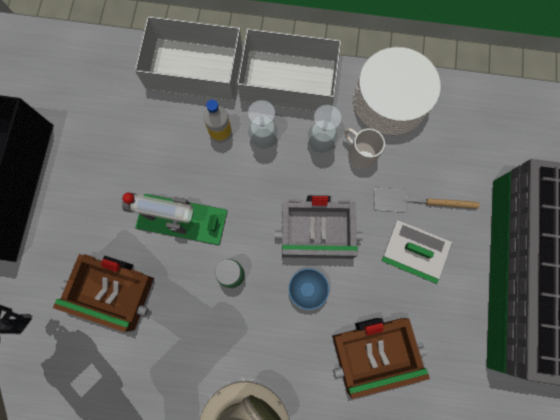

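View pics/side0.png

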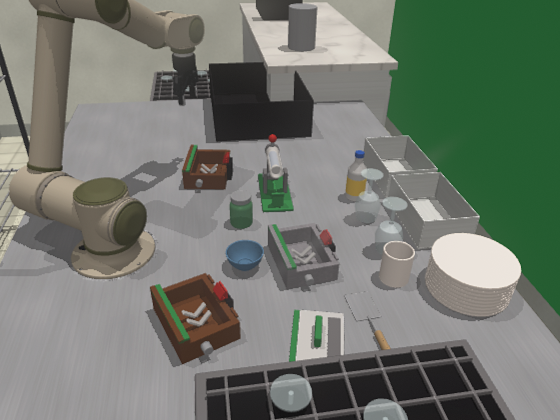

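Run:
```python
from h import *
z=load('top0'); W=world(z); im=z['im'].astype(int); hsv=cv2.cvtColor(z['im'],cv2.COLOR_RGB2HSV)
H,S,V=[hsv[...,i].astype(int) for i in range(3)]
red=((H<8)|(H>172))&(S>150)&(V>90); grn=(H>45)&(H<80)&(S>120)&(V>50)
def rep(n,m,box):
    u0,v0,u1,v1=box; k=np.zeros_like(m); k[v0:v1,u0:u1]=m[v0:v1,u0:u1]
    P=W[k]; P=P[~np.isnan(P[:,0])]
    hi=np.percentile(P[:,2],[5,50,95])
    r=cv2.minAreaRect((P[:,:2]*1000).astype(np.float32))
    print(n,len(P),'mean',np.round(P.mean(0)*1000,1),'z',np.round(hi*1000,1),'rect',np.round(r[0],1),np.round(r[1],1),round(r[2],1))
    return P
rep('knob',red,(120,188,138,208))
P=rep('stand green',grn,(130,190,232,248))
b=P[P[:,2]<.03]; r=cv2.minAreaRect((b[:,:2]*1000).astype(np.float32)); print('base',r)
b=P[P[:,2]>.03]; print('stop',len(b),b.mean(0)*1000, b[:,2].max())
P=rep('bar',grn,(275,235,362,262)); rep('catch',red,(300,190,335,210))
P=rep('cover green',grn,(380,220,455,285))
for a,b_ in ((-.01,.012),(.02,.05)):
    q=P[(P[:,2]>a)&(P[:,2]<b_)]; print(a,cv2.minAreaRect((q[:,:2]*1000).astype(np.float32)),q.mean(0))
wh=(S<50)&(V>130); 
k=np.zeros_like(wh);k[218:285,378:456]=1; k&=wh&(W[...,2]>.001)&(W[...,2]<.015); n,l,st,c=cv2.connectedComponentsWithStats(k.astype(np.uint8)); i=1+np.argmax(st[1:,4]); q=W[l==i]; print('white',len(q),cv2.minAreaRect((q[:,:2]*1000).astype(np.float32)),np.median(q[:,2]))
# unit rim
k=(W[...,2]>.045)&(W[...,2]<.062); k[:190]=0;k[270:]=0;k[:,:270]=0;k[:,368:]=0
q=W[k]; print('rim',len(q),cv2.minAreaRect((q[:,:2]*1000).astype(np.float32)))
# tube
print('table z', np.nanmedian(W[300:330,180:210,2]))
im2=z['im'][:, :, ::-1]
a=cv2.resize(im2[180:260,115:245],(780,480),interpolation=cv2.INTER_NEAREST)
cv2.imwrite('pics/c1.png',a)
b=cv2.resize(im2[185:290,270:460],(760,420),interpolation=cv2.INTER_NEAREST); cv2.imwrite('pics/c2.png',b)
```

```text
knob 81 mean [503.2 343.2 167.5] z [163.4 167.7 171.3] rect [504.1 343.7] [21.8 21.5] 8.6
stand green 1705 mean [488.3 219.3  12. ] z [ 5.8  9.3 41.9] rect [499.  250.2] [232.1  97. ] 86.7
base ((498.98809814453125, 250.1821746826172), (232.10023498535156, 96.9521713256836), 86.6855239868164)
stop 119 [493.10054062 157.93756047  48.63557475] 0.06300472845821055
bar 247 mean [ 465.1 -127.6   72.7] z [69.8 72.6 75.7] rect [ 464.8 -124.7] [  9.  183.9] 7.1
catch 148 mean [ 584.5 -109.6   76.4] z [59.4 78.6 84.9] rect [ 587.9 -110.4] [27.9 40.5] 6.7
cover green 400 mean [ 470.3 -378.1   16.4] z [ 0.9  5.5 38.8] rect [ 475.4 -381.3] [153.2  65.6] 74.8
-0.01 ((449.6902770996094, -374.2662048339844), (153.26123046875, 11.829564094543457), 75.20106506347656) [ 0.44984032 -0.37371734  0.00358255]
0.02 ((500.15606689453125, -386.29681396484375), (66.23982238769531, 15.228013038635254), 74.77896881103516) [ 0.49969858 -0.38440401  0.03487075]
white 1664 ((517.3929443359375, -399.25048828125), (169.74513244628906, 141.64256286621094), 76.2574462890625) 0.005392325471320841
rim 1037 ((506.850830078125, -120.25343322753906), (190.5995330810547, 190.46885681152344), 7.430894374847412)
table z -0.0009779795662413092
```

View pics/c2.png

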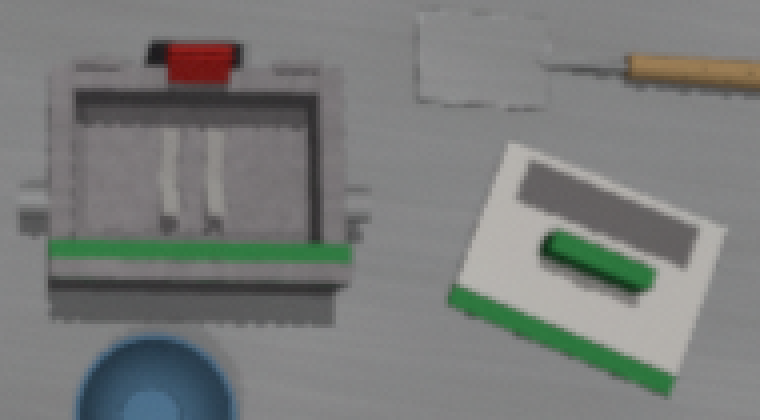

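```bash
cat >> h.py <<'E'
def delta(t,yang=None):
    """t: target TCP mm; yang: wanted world angle of tool y (mod 180). prints move in cm/deg"""
    s=telemetry.observe(); R=np.array(s['tool_rot']); p=np.array(s['position'])*1000
    d=R.T@(np.array(t)-p)/10; turn=0
    if yang is not None:
        a=np.degrees(np.arctan2(R[1,1],R[0,1])); turn=-((yang-a+90)%180-90)
    print('t',round(s['time_s'],2),'pos',np.round(p,1),'yang',round(float(np.degrees(np.arctan2(R[1,1],R[0,1]))),1),'F',np.round(s['ft_force'],1),'w',round(s['grip_width']*1000,1),'q',np.round(s['q'],0))
    print('move',np.round(d,2),'turn',round(float(turn),1))
E
python3 - <<'E'
from h import *
delta([503,343,240],-3.3)
z=load('top0'); W=world(z)
# unit profile
o=np.array([520,-120.]);
for yw in (6.9,):
    c,s=np.cos(np.radians(yw)),np.sin(np.radians(yw))
    X=(W[...,0]*1000-o[0])*c+(W[...,1]*1000-o[1])*s; Y=-(W[...,0]*1000-o[0])*s+(W[...,1]*1000-o[1])*c
    Z=W[...,2]*1000
    for lo,hi in ((-60,-40),(30,50)):
        m=(Y>lo)&(Y<hi)&(abs(X)<100); 
        print(lo,[(int(x),round(float(np.nanmedian(Z[m&(abs(X-x)<1.5)])),0)) for x in range(-96,90,4) if (m&(abs(X-x)<1.5)).any()])
    m=(abs(X-30)<12); print('y',[(int(x),round(float(np.nanmedian(Z[m&(abs(Y-x)<1.5)])),0)) for x in list(range(-116,-70,4))+list(range(70,116,4)) if (m&(abs(Y-x)<1.5)).any()])
E
```

```text
t 0.15 pos [227.6 500.5 247.8] yang 65.5 F [-0.6  0.7 -0.1] w 85.3 q [ 53.  22.  74.  -0.  84. -12.]
move [-31.59  -2.94   0.78] turn 68.8
-60 [(-96, -1.0), (-92, -2.0), (-88, -2.0), (-84, -0.0), (-80, -0.0), (-76, 2.0), (-72, 75.0), (-68, 73.0), (-64, 74.0), (-60, 73.0), (-56, 73.0), (-52, 73.0), (-40, 6.0), (-36, 4.0), (-32, 5.0), (-28, 6.0), (-24, 5.0), (-20, 6.0), (-16, 5.0), (-12, 7.0), (-8, 6.0), (-4, 5.0), (0, 7.0), (4, 4.0), (8, 5.0), (12, 6.0), (16, 6.0), (20, 5.0), (24, 5.0), (28, 5.0), (32, 4.0), (36, 6.0), (40, 5.0), (44, 4.0), (48, 6.0), (52, 29.0), (56, 53.0), (60, 55.0), (64, 55.0), (68, 60.0), (72, 59.0), (84, -1.0), (88, -0.0)]
30 [(-96, -1.0), (-92, -2.0), (-88, -2.0), (-84, -1.0), (-80, 1.0), (-76, 23.0), (-72, 73.0), (-68, 73.0), (-64, 72.0), (-60, 72.0), (-56, 72.0), (-52, 73.0), (-40, 7.0), (-36, 4.0), (-32, 6.0), (-28, 7.0), (-24, 6.0), (-20, 5.0), (-16, 4.0), (-12, 6.0), (-8, 5.0), (-4, 5.0), (0, 5.0), (4, 6.0), (8, 8.0), (12, 6.0), (16, 4.0), (20, 3.0), (24, 5.0), (28, 4.0), (32, 3.0), (36, 6.0), (40, 7.0), (44, 7.0), (48, 6.0), (52, 34.0), (56, 54.0), (60, 55.0), (64, 54.0), (68, 57.0), (72, 51.0), (76, 43.0), (80, 48.0), (84, 1.0), (88, -1.0)]
y [(-116, -0.0), (-112, 1.0), (-108, -3.0), (-104, -1.0), (-92, 55.0), (-88, 55.0), (-84, 54.0), (-80, 48.0), (-76, 5.0), (-72, 6.0), (70, 3.0), (74, 4.0), (78, 7.0), (82, 53.0), (86, 54.0), (90, 55.0), (94, 54.0), (98, -0.0), (102, -2.0), (106, -1.0), (110, -2.0), (114, -0.0)]
```

>>> apply_moves:
  motion:
    - {"tx":-4,"ty":-0.4,"tz":0,"turn":7,"jaw":1}
    - {"tx":-8,"ty":-0.8,"tz":0,"turn":14,"jaw":1}
    - {"tx":-12,"ty":-1.1,"tz":0,"turn":21,"jaw":1}
    - {"tx":-16,"ty":-1.5,"tz":0,"turn":28,"jaw":1}
    - {"tx":-20,"ty":-1.9,"tz":0,"turn":35,"jaw":1}

```text
time_s: 0.57
position: [0.4031, 0.3992, 0.2477]
tool_rot: [[-0.503, 0.864, -0.001], [0.864, 0.503, -0.001], [-0.0, -0.001, -1.0]]
ft_force: [-0.6, 0.7, -0.6]
grip_width: 0.0851
```

```bash
python3 -c "
from h import *
delta([503,343,240],-3.3)"
```

```text
t 0.57 pos [403.1 399.2 247.7] yang 30.2 F [-0.6  0.7 -0.6] w 85.1 q [33. 24. 72. -0. 85.  3.]
move [-9.88  5.81  0.76] turn 33.5
```

>>> apply_moves:
  motion:
    - {"tx":-3,"ty":1.8,"tz":0,"turn":7,"jaw":1}
    - {"tx":-6,"ty":3.5,"tz":0,"turn":14,"jaw":1}
    - {"tx":-9.9,"ty":5.8,"tz":0.5,"turn":21,"jaw":1}
    - {"tx":-9.9,"ty":5.8,"tz":0.8,"turn":28,"jaw":1}
    - {"tx":-9.9,"ty":5.8,"tz":0.8,"turn":33.5,"jaw":1}

```text
time_s: 0.98
position: [0.5049, 0.3409, 0.2379]
tool_rot: [[0.067, 0.998, -0.003], [0.998, -0.067, -0.002], [-0.002, -0.003, -1.0]]
ft_force: [-0.9, 0.2, -0.4]
grip_width: 0.0851
```

Run:
```python
from h import *
delta([503,343,240],-3.3)
grab('wrist','w1')
z=load('w1'); W=world(z,True); hsv=cv2.cvtColor(z['im'],cv2.COLOR_RGB2HSV)
H,S,V=[hsv[...,i].astype(int) for i in range(3)]
red=((H<8)|(H>172))&(S>150)&(V>60)
n,l,st,c=cv2.connectedComponentsWithStats(red.astype(np.uint8))
for i in range(1,n):
    if st[i,4]>60: q=W[l==i]; q=q[np.isfinite(q[:,0])]; print(st[i],np.round(c[i]),np.round(np.median(q,0)*1000,1),np.round(np.percentile(q,[2,98],axis=0)*1000,1).tolist())
```

```text
t 0.98 pos [504.9 340.9 237.9] yang -3.8 F [-0.9  0.2 -0.4] w 85.1 q [23. 28. 65. -0. 87. 27.]
move [ 0.2  -0.2  -0.21] turn -0.5
[106 128  20  49 886] [115. 151.] [352.4 392.   79.5] [[301.7, 370.7, 6.9], [357.8, 411.8, 86.4]]
[ 254  195   41   40 1267] [274. 215.] [503.2 351.5 169.1] [[491.3, 339.3, 157.8], [515.0, 360.5, 173.2]]
```

View pics/w1.png

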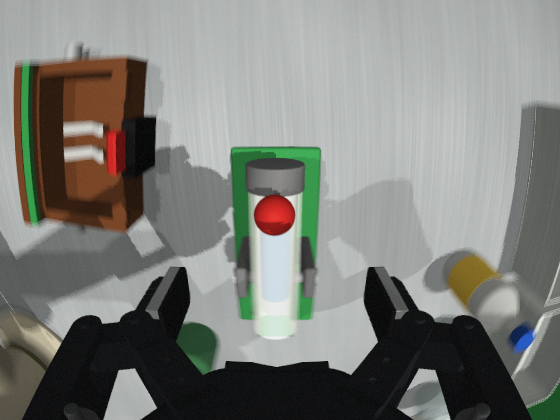

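```bash
cat >> h.py <<'E'
def reds(tag,fish,box=None):
    z=load(tag); W=world(z,fish); hsv=cv2.cvtColor(z['im'],cv2.COLOR_RGB2HSV)
    H,S,V=[hsv[...,i].astype(int) for i in range(3)]
    red=((H<8)|(H>172))&(S>150)&(V>60)
    n,l,st,c=cv2.connectedComponentsWithStats(red.astype(np.uint8))
    for i in range(1,n):
        if st[i,4]>60: q=W[l==i]; q=q[np.isfinite(q[:,0])]; print(st[i],np.round(c[i]),np.round(np.median(q,0)*1000,1),np.round(np.percentile(q,[2,98],axis=0)*1000,1).tolist())
E
python3 - <<'E'
from h import *
grab('wrist','w2'); reds('w2',True)
grab('top','t2'); reds('t2',False)
grab('side','s2'); reds('s2',False)
delta([503,347,240],-3.3)
for n in('w2','t2','s2'):
    z=load(n); R=cv2.Rodrigues(z['rvec'].ravel())[0]; print(n,-R.T@z['tvec'].ravel(),R[2],z['fx'],z['cx'],z['cy'])
E
```

```text
[107 134  20  45 832] [116. 155.] [352.5 389.1  80.7] [[297.9, 364.9, 6.8], [357.7, 408.7, 86.3]]
[ 256  196   40   40 1263] [276. 216.] [503.3 351.5 169. ] [[491.2, 338.6, 158.4], [515.0, 360.5, 173.2]]
[123 193  11  11  89] [128. 198.] [501.8 341.5 168.1] [[492.8, 333.0, 160.3], [514.1, 353.9, 171.9]]
[312 196  17  10 152] [320. 200.] [ 583.4 -110.1   78.5] [[573.5, -128.6, 57.8], [602.4, -90.8, 86.0]]
[106 260  14  12 130] [112. 266.] [345.5 381.5  74.6] [[334.1, 366.8, 54.5], [358.4, 399.5, 86.4]]
[365 323  19  13 184] [374. 329.] [ 287.  -276.6   76.6] [[271.1, -300.0, 55.3], [301.7, -257.6, 86.3]]
[213 282  15  18 158] [220. 291.] [ 284.5 -282.4   77.1] [[271.2, -299.0, 63.0], [298.7, -260.6, 86.2]]
t 1.18 pos [502.8 343.  239.6] yang -3.1 F [-1.2 -0.1 -0.2] w 85.0 q [23. 28. 65. -0. 87. 26.]
move [ 0.41  0.   -0.04] turn 0.2
w2 [0.50954315 0.42584557 0.36494958] [-0.02501037 -0.32505025 -0.94536597] 325.19226210127806 276.4899100167298 205.0711631635442
t2 [ 0.30771904 -0.03128887  1.10706331] [ 0.20714586  0.03383151 -0.97772492] 414.48961423858526 272.1730608200979 216.17280965039242
s2 [ 0.27890091 -1.11437024  0.86928498] [ 0.15150203  0.81763625 -0.55544405] 477.48207793578433 284.2313051941417 205.75338091730055
```

>>> apply_moves:
  motion:
    - {"tx":0.4,"ty":0.1,"tz":3,"turn":0,"jaw":1}
    - {"tx":0.4,"ty":0.1,"tz":6,"turn":0,"jaw":1}
    - {"tx":0.4,"ty":0.1,"tz":8.3,"turn":0,"jaw":1}
    - {"tx":0.4,"ty":0.1,"tz":8.3,"turn":0,"jaw":-0.2}
    - {"tx":0.4,"ty":0.1,"tz":8.3,"turn":0,"jaw":-1}
  squeeze: 30

```text
time_s: 1.6
position: [0.5035, 0.3471, 0.1566]
tool_rot: [[0.051, 0.999, -0.002], [0.999, -0.051, -0.002], [-0.002, -0.002, -1.0]]
ft_force: [-0.4, 0.1, 0.3]
grip_width: 0.0639
```

>>> apply_moves:
  motion:
    - {"tx":0,"ty":0,"tz":0,"turn":0,"jaw":-1}
    - {"tx":0,"ty":0,"tz":0,"turn":0,"jaw":-1}
    - {"tx":0,"ty":0,"tz":0,"turn":0,"jaw":-1}

```text
time_s: 1.85
position: [0.5038, 0.3475, 0.1584]
tool_rot: [[0.051, 0.999, 0.0], [0.999, -0.051, -0.0], [-0.0, 0.0, -1.0]]
ft_force: [-3.9, 0.9, 11.4]
grip_width: 0.0265
```

```bash
python3 -c "
from h import *
delta([504,347,156.5],-3.3)"
```

```text
t 1.85 pos [503.8 347.5 158.4] yang -2.9 F [-3.9  0.9 11.4] w 26.5 q [24. 32. 72. -0. 76. 26.]
move [-0.05  0.02  0.19] turn 0.4
```

>>> apply_moves:
  motion:
    - {"tx":-0.43,"ty":0,"tz":-0.5,"turn":0,"jaw":-1}
    - {"tx":-0.88,"ty":0,"tz":-0.96,"turn":0,"jaw":-1}
    - {"tx":-1.35,"ty":0,"tz":-1.4,"turn":0,"jaw":-1}
    - {"tx":-1.85,"ty":0,"tz":-1.82,"turn":0,"jaw":-1}
    - {"tx":-2.37,"ty":0,"tz":-2.2,"turn":0,"jaw":-1}

```text
time_s: 2.27
position: [0.5024, 0.3234, 0.181]
tool_rot: [[0.051, 0.999, -0.0], [0.999, -0.051, 0.0], [0.0, -0.0, -1.0]]
ft_force: [-1.3, 1.2, -3.1]
grip_width: 0.0259
```

>>> apply_moves:
  motion:
    - {"tx":-0.53,"ty":0,"tz":-0.38,"turn":0,"jaw":-1}
    - {"tx":-1.1,"ty":0,"tz":-0.7,"turn":0,"jaw":-1}
    - {"tx":-1.65,"ty":0,"tz":-1.04,"turn":0,"jaw":-1}
    - {"tx":-2.24,"ty":0,"tz":-1.32,"turn":0,"jaw":-1}
    - {"tx":-2.83,"ty":0,"tz":-1.58,"turn":0,"jaw":-1}

```text
time_s: 2.68
position: [0.5008, 0.2946, 0.1971]
tool_rot: [[0.051, 0.999, -0.0], [0.999, -0.051, 0.0], [0.0, -0.0, -1.0]]
ft_force: [-2.0, 0.9, -3.5]
grip_width: 0.0259
```

```bash
python3 -c "
from h import *
delta([507.3,287.6,197.6],-3.3)"
```

```text
t 2.68 pos [500.8 294.6 197.1] yang -2.9 F [-2.   0.9 -3.5] w 25.9 q [19. 27. 74.  0. 79. 22.]
move [-0.66  0.68 -0.05] turn 0.4
```

>>> apply_moves:
  motion:
    - {"tx":-0.4,"ty":0,"tz":-0.15,"turn":0,"jaw":-1}
    - {"tx":-0.75,"ty":0,"tz":-0.25,"turn":0,"jaw":-1}
    - {"tx":-0.75,"ty":0,"tz":-0.25,"turn":0,"jaw":-1}
    - {"tx":-0.75,"ty":0,"tz":-0.25,"turn":0,"jaw":-1}
    - {"tx":-0.75,"ty":0,"tz":-0.25,"turn":0,"jaw":-1}

```text
time_s: 3.1
position: [0.5005, 0.2873, 0.1997]
tool_rot: [[0.05, 0.999, -0.0], [0.999, -0.05, 0.0], [0.0, -0.0, -1.0]]
ft_force: [-2.1, 2.1, 0.0]
grip_width: 0.0262
```

>>> apply_moves:
  motion:
    - {"tx":0,"ty":0,"tz":0,"turn":0,"jaw":-1}
    - {"tx":0,"ty":0,"tz":0,"turn":0,"jaw":-1}
    - {"tx":0,"ty":0,"tz":0,"turn":0,"jaw":-1}
    - {"tx":0,"ty":0,"tz":0,"turn":0,"jaw":-1}
    - {"tx":0,"ty":0,"tz":0,"turn":0,"jaw":-1}

```text
time_s: 3.52
position: [0.5005, 0.2874, 0.1997]
tool_rot: [[0.05, 0.999, -0.0], [0.999, -0.05, 0.001], [0.001, -0.0, -1.0]]
ft_force: [-1.8, 0.5, 0.2]
grip_width: 0.0261
```

Run:
```python
from h import *
delta([507.3,287.6,197.6],-3.3)
grab('side','s3'); grab('top','t3')
a=load('s3')['im'][115:225,210:340,::-1]; b=load('t3')['im'][170:250,115:245,::-1]
a=cv2.resize(a,(390,330),interpolation=cv2.INTER_CUBIC);b=cv2.resize(b,(390,240),interpolation=cv2.INTER_CUBIC)
cv2.imwrite('pics/m3.png',np.vstack([a,b]))
```

```text
t 3.52 pos [500.5 287.4 199.7] yang -2.9 F [-1.8  0.5  0.2] w 26.1 q [18. 27. 75.  0. 79. 21.]
move [0.05 0.68 0.21] turn 0.4
```

View pics/m3.png

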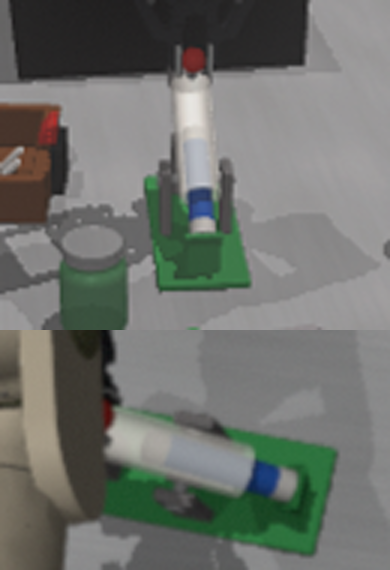

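>>> apply_moves:
  motion:
    - {"tx":0.8,"ty":0,"tz":0.32,"turn":0,"jaw":-1}
    - {"tx":1.39,"ty":0,"tz":0.58,"turn":0,"jaw":-1}
    - {"tx":1.98,"ty":0,"tz":0.86,"turn":0,"jaw":-1}
    - {"tx":2.54,"ty":0,"tz":1.18,"turn":0,"jaw":-1}
    - {"tx":3.1,"ty":0,"tz":1.52,"turn":0,"jaw":-1}

```text
time_s: 4.03
position: [0.5022, 0.3191, 0.1842]
tool_rot: [[0.05, 0.999, 0.0], [0.999, -0.05, 0.0], [0.0, 0.0, -1.0]]
ft_force: [-1.0, -0.7, 0.8]
grip_width: 0.0261
```

>>> apply_moves:
  motion:
    - {"tx":0.26,"ty":0,"tz":0.18,"turn":0,"jaw":-1}
    - {"tx":0.53,"ty":0,"tz":0.36,"turn":0,"jaw":-1}
    - {"tx":0.8,"ty":0,"tz":0.56,"turn":0,"jaw":-1}
    - {"tx":1.05,"ty":0,"tz":0.76,"turn":0,"jaw":-1}
    - {"tx":1.3,"ty":0,"tz":0.97,"turn":0,"jaw":-1}

```text
time_s: 4.45
position: [0.5029, 0.3323, 0.1744]
tool_rot: [[0.05, 0.999, 0.001], [0.999, -0.05, 0.001], [0.001, 0.0, -1.0]]
ft_force: [-0.1, 0.4, 0.5]
grip_width: 0.0261
```

```bash
python3 -c "
from h import *
delta([503.8,347.5,158.4],-3.3)"
```

```text
t 4.45 pos [502.9 332.3 174.4] yang -2.9 F [-0.1  0.4  0.5] w 26.1 q [22. 30. 72.  0. 77. 25.]
move [1.52 0.01 1.6 ] turn 0.4
```

>>> apply_moves:
  motion:
    - {"tx":0.2,"ty":0,"tz":0.19,"turn":0,"jaw":-1}
    - {"tx":0.4,"ty":0,"tz":0.37,"turn":0,"jaw":-1}
    - {"tx":0.58,"ty":0,"tz":0.56,"turn":0,"jaw":-1}
    - {"tx":0.75,"ty":0,"tz":0.74,"turn":0,"jaw":-1}
    - {"tx":0.92,"ty":0,"tz":0.92,"turn":0,"jaw":-1}

```text
time_s: 4.87
position: [0.5035, 0.3418, 0.1652]
tool_rot: [[0.05, 0.999, 0.001], [0.999, -0.05, 0.001], [0.001, 0.001, -1.0]]
ft_force: [-0.7, 0.9, 1.5]
grip_width: 0.0257
```

>>> apply_moves:
  motion:
    - {"tx":0.13,"ty":0,"tz":0.15,"turn":0,"jaw":-1}
    - {"tx":0.26,"ty":0,"tz":0.3,"turn":0,"jaw":-1}
    - {"tx":0.4,"ty":0,"tz":0.45,"turn":0,"jaw":-1}
    - {"tx":0.52,"ty":0,"tz":0.6,"turn":0,"jaw":-1}
    - {"tx":0.6,"ty":0,"tz":0.72,"turn":0,"jaw":-1}

```text
time_s: 5.28
position: [0.5038, 0.3468, 0.1595]
tool_rot: [[0.05, 0.999, 0.002], [0.999, -0.05, -0.001], [-0.001, 0.002, -1.0]]
ft_force: [-7.4, -10.1, 21.7]
grip_width: 0.0259
```

```bash
python3 -c "
from h import *
delta([503.8,347.5,158.4],-3.3)"
```

```text
t 5.28 pos [503.8 346.8 159.5] yang -2.9 F [ -7.4 -10.1  21.7] w 25.9 q [24. 32. 72. -0. 76. 26.]
move [ 0.07 -0.    0.11] turn 0.4
```

>>> apply_moves:
  motion:
    - {"tx":0,"ty":0,"tz":-0.1,"turn":0,"jaw":0.8}
    - {"tx":0,"ty":0,"tz":-0.1,"turn":0,"jaw":0.8}
    - {"tx":0,"ty":0,"tz":-0.1,"turn":0,"jaw":0.8}
    - {"tx":0,"ty":0,"tz":-3,"turn":0,"jaw":0.8}
    - {"tx":0,"ty":0,"tz":-6.5,"turn":0,"jaw":0.8}

```text
time_s: 5.7
position: [0.5029, 0.3464, 0.2225]
tool_rot: [[0.051, 0.999, -0.004], [0.999, -0.051, -0.004], [-0.004, -0.004, -1.0]]
ft_force: [0.5, 0.3, 1.2]
grip_width: 0.0769
```

>>> apply_moves:
  motion:
    - {"tx":-4,"ty":0,"tz":-0.5,"turn":0,"jaw":0.8}
    - {"tx":-8,"ty":0,"tz":-0.5,"turn":0,"jaw":0.8}
    - {"tx":-12,"ty":0,"tz":0,"turn":0,"jaw":0.8}
    - {"tx":-16.4,"ty":0,"tz":0,"turn":0,"jaw":0.8}
    - {"tx":-16.4,"ty":0,"tz":0,"turn":0,"jaw":0.8}

```text
time_s: 6.12
position: [0.4945, 0.1775, 0.2229]
tool_rot: [[0.055, 0.998, -0.005], [0.998, -0.055, -0.006], [-0.006, -0.005, -1.0]]
ft_force: [1.4, -0.6, 0.4]
grip_width: 0.0767
```

Run:
```python
from h import *
delta([495.3,183.4,98],-3)
grab('wrist','w4'); grab('top','t4')
for n,f in(('w4',1),('t4',0)):
    z=load(n); W=world(z,f); hsv=cv2.cvtColor(z['im'],cv2.COLOR_RGB2HSV)
    H,S,V=[hsv[...,i].astype(int) for i in range(3)]
    m=(H>105)&(H<125)&(S>130)&(W[...,2]>.07)&(W[...,2]<.125)&(W[...,1]>.12)&(W[...,1]<.28)
    q=W[m]*1000; print(n,len(q)); 
    if len(q): print(np.round(np.median(q,0),1),np.round(np.percentile(q,[3,97],axis=0),1).tolist())
    m=(V>120)&(S<60)&(W[...,2]>.085)&(W[...,2]<.12)&(W[...,1]>.1)&(W[...,1]<.19)&(abs(W[...,0]-.495)<.03)
    q=W[m]*1000; print('white',len(q)); 
    if len(q): print(np.round(np.median(q,0),1),np.round(np.percentile(q,[3,97],axis=0),1).tolist())
```

```text
t 6.12 pos [494.5 177.5 222.9] yang -3.2 F [ 1.4 -0.6  0.4] w 76.7 q [ 7. 21. 81. -0. 79. 10.]
move [ 0.67  0.11 12.48] turn -0.2
w4 1308
[494.7 189.1 113.7] [[482.4, 174.2, 106.8], [507.1, 203.3, 116.1]]
white 524
[492.7 165.5 114.3] [[480.7, 157.3, 107.6], [503.8, 172.4, 116.3]]
t4 26
[495.6 176.2 111.1] [[484.2, 173.6, 106.2], [505.4, 179.5, 113.7]]
white 6
[495.2 168.7 113.7] [[492.6, 165.6, 111.3], [497.1, 171.3, 115.2]]
```

View pics/w4.png

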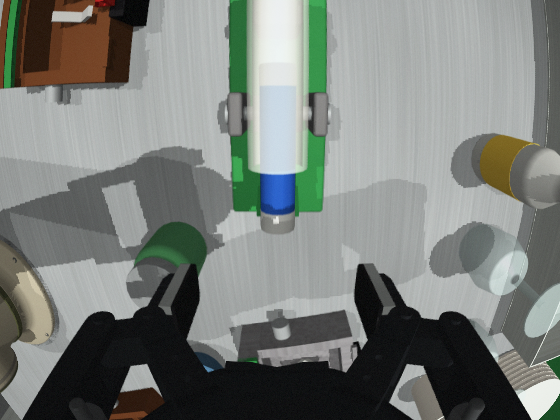

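>>> apply_moves:
  motion:
    - {"tx":0.35,"ty":0,"tz":4,"turn":0,"jaw":0.6}
    - {"tx":0.35,"ty":0,"tz":8,"turn":0,"jaw":0.4}
    - {"tx":0.35,"ty":0,"tz":11,"turn":0,"jaw":0.2}
    - {"tx":0.35,"ty":0,"tz":12.4,"turn":0,"jaw":0.1}
    - {"tx":0.35,"ty":0,"tz":12.4,"turn":0,"jaw":0}
  squeeze: 50

```text
time_s: 6.63
position: [0.493, 0.1854, 0.0958]
tool_rot: [[0.052, 0.999, -0.011], [0.999, -0.052, -0.005], [-0.005, -0.01, -1.0]]
ft_force: [0.8, 0.7, -0.6]
grip_width: 0.0426
```

>>> apply_moves:
  motion:
    - {"tx":0,"ty":0,"tz":0,"turn":0,"jaw":-0.3}
    - {"tx":0,"ty":0,"tz":0,"turn":0,"jaw":-1}
    - {"tx":0,"ty":0,"tz":0,"turn":0,"jaw":-1}
    - {"tx":0,"ty":0,"tz":0,"turn":0,"jaw":-1}

```text
time_s: 6.97
position: [0.4934, 0.1857, 0.0968]
tool_rot: [[0.052, 0.999, -0.009], [0.999, -0.052, -0.004], [-0.005, -0.008, -1.0]]
ft_force: [0.6, -0.3, -0.5]
grip_width: 0.0269
```

Run:
```python
from h import *
delta([494.3,181,98.5],-3)
W=world(load('top0'))*1000
# obstacles near path, above 60mm
for n,(u0,v0,u1,v1) in {'jar':(215,255,248,290),'bowl':(285,265,332,312),'glass0':(245,95,280,145)}.items():
    q=W[v0:v1,u0:u1].reshape(-1,3); q=q[q[:,2]>30]; print(n,np.round(np.nanpercentile(q,[2,98],axis=0),0).tolist())
```

```text
t 6.97 pos [493.4 185.7  96.8] yang -3.0 F [ 0.6 -0.3 -0.5] w 26.9 q [ 8. 29. 90. -0. 61. 11.]
move [-0.47  0.11 -0.17] turn 0.0
jar [[338.0, 58.0, 49.0], [398.0, 117.0, 103.0]]
bowl [[312.0, -161.0, 31.0], [408.0, -64.0, 52.0]]
glass0 [[728.0, 31.0, 34.0], [866.0, 111.0, 162.0]]
```

>>> apply_moves:
  motion:
    - {"tx":-0.5,"ty":0,"tz":-0.05,"turn":0,"jaw":-1}
    - {"tx":-1.5,"ty":0,"tz":-0.1,"turn":0,"jaw":-1}
    - {"tx":-2.5,"ty":0,"tz":-0.1,"turn":0,"jaw":-1}
    - {"tx":-3.5,"ty":0,"tz":-0.1,"turn":0,"jaw":-1}
    - {"tx":-4.5,"ty":0,"tz":-0.1,"turn":0,"jaw":-1}

```text
time_s: 7.38
position: [0.491, 0.1394, 0.0981]
tool_rot: [[0.052, 0.999, -0.009], [0.999, -0.052, -0.004], [-0.005, -0.008, -1.0]]
ft_force: [-0.4, 0.5, -0.7]
grip_width: 0.0265
```

Run:
```python
from h import *
delta([489,80,98.5],-3)
grab('side','s5');grab('wrist','w5')
a=load('s5')['im'][115:225,210:340,::-1]; b=load('w5')['im'][:400,:,::-1]
a=cv2.resize(a,(355,300),interpolation=cv2.INTER_CUBIC);b=cv2.resize(b,(420,300),interpolation=cv2.INTER_AREA)
cv2.imwrite('pics/m5.png',np.hstack([a,b]))
```

```text
t 7.38 pos [491.  139.4  98.1] yang -3.0 F [-0.4  0.5 -0.7] w 26.5 q [ 3. 28. 93. -0. 60.  6.]
move [-5.94  0.11 -0.01] turn -0.0
```

View pics/m5.png

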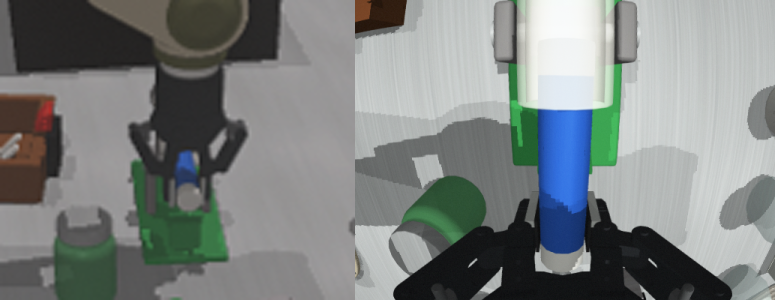

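>>> apply_moves:
  motion:
    - {"tx":-1.5,"ty":0,"tz":0,"turn":0,"jaw":-1}
    - {"tx":-3,"ty":0,"tz":0,"turn":0,"jaw":-1}
    - {"tx":-4.5,"ty":0,"tz":0,"turn":0,"jaw":-1}
    - {"tx":-6,"ty":0,"tz":0,"turn":0,"jaw":-1}
    - {"tx":-6.5,"ty":0,"tz":-1,"turn":0,"jaw":-1}

```text
time_s: 7.9
position: [0.487, 0.0727, 0.1072]
tool_rot: [[0.055, 0.998, -0.012], [0.998, -0.055, -0.004], [-0.005, -0.012, -1.0]]
ft_force: [-0.6, -0.2, -1.2]
grip_width: 0.0266
```

>>> apply_moves:
  motion:
    - {"tx":-1.5,"ty":0,"tz":-2,"turn":0,"jaw":-1}
    - {"tx":-3,"ty":0,"tz":-4,"turn":0,"jaw":-1}
    - {"tx":-4,"ty":0.5,"tz":-5,"turn":-3,"jaw":-1}
    - {"tx":-6,"ty":1,"tz":-5,"turn":-6,"jaw":-1}
    - {"tx":-8,"ty":1.5,"tz":-5,"turn":-9.9,"jaw":-1}

```text
time_s: 8.32
position: [0.4984, -0.0085, 0.1583]
tool_rot: [[-0.12, 0.993, -0.01], [0.993, 0.12, -0.005], [-0.003, -0.011, -1.0]]
ft_force: [-0.0, -0.3, -1.2]
grip_width: 0.0263
```

Run:
```python
from h import *
delta([520,-157,150],6.9)
grab('wrist','w6'); grab('top','t6'); grab('side','s6')
for n,f in(('w6',1),('t6',0),('s6',0)):
    z=load(n); W=world(z,f)*1000; hsv=cv2.cvtColor(z['im'],cv2.COLOR_RGB2HSV)
    H,S,V=[hsv[...,i].astype(int) for i in range(3)]
    m=(H>105)&(H<125)&(S>130)&(W[...,2]>120)&(W[...,2]<180)
    q=W[m]; print(n,len(q)); 
    if len(q)>10: print(np.round(np.median(q,0),1),np.round(np.percentile(q,[2,98],axis=0),1).tolist()); print(cv2.fitLine(q[:,:3].astype(np.float32),cv2.DIST_HUBER,0,.01,.01).ravel())
z=load('top0'); W=world(z)*1000; hsv=cv2.cvtColor(z['im'],cv2.COLOR_RGB2HSV)
c,s=np.cos(np.radians(6.9)),np.sin(np.radians(6.9)); X=(W[...,0]-521.9)*c+(W[...,1]+118.8)*s; Y=-(W[...,0]-521.9)*s+(W[...,1]+118.8)*c
m=(hsv[...,1]<40)&(abs(X)<48)&(abs(Y)<40)&(W[...,2]>9); print('saddle',m.sum(),np.round([X[m].min(),X[m].max(),Y[m].min(),Y[m].max(),Y[m].mean()],1))
for lo,hi in((0,30),(-30,0)):
    k=m&(Y>lo)&(Y<hi); print(Y[k].mean(),[(x,np.round(np.nanmedian(W[...,2][k&(abs(X-x)<3)]),0)) for x in range(-30,31,6) if (k&(abs(X-x)<3)).any()])
```

```text
t 8.32 pos [498.4  -8.5 158.3] yang 6.9 F [-0.  -0.3 -1.2] w 26.3 q [-14.  22.  90.  -0.  68. -21.]
move [-15.     0.36   0.88] turn 0.0
w6 15652
[493.6  36.1 176. ] [[479.5, -18.7, 169.2], [508.3, 72.9, 178.3]]
[-8.5071012e-02  9.9636751e-01  3.8382618e-03  4.9391937e+02
  3.3687641e+01  1.7648172e+02]
t6 131
[758.3 186.4 169.4] [[501.9, 29.1, 142.6], [775.1, 669.9, 173.3]]
[ 8.5277784e-01  5.2218848e-01 -9.4359433e-03  7.2574408e+02
  1.6653870e+02  1.6950821e+02]
s6 88
[501.2  67.2 171.1] [[477.4, -19.6, 157.2], [767.4, 193.9, 177.7]]
[ 8.1920159e-01  5.7299715e-01 -2.4146378e-02  6.2674982e+02
  9.1205406e+01  1.7091177e+02]
saddle 228 [-40.8  45.2 -33.5  39.    1.4]
15.875850171736126 [(-30, np.float64(36.0)), (-24, np.float64(34.0)), (-18, np.float64(28.0)), (-12, np.float64(21.0)), (-6, np.float64(17.0)), (0, np.float64(13.0)), (6, np.float64(19.0)), (12, np.float64(23.0)), (18, np.float64(30.0)), (24, np.float64(35.0)), (30, np.float64(33.0))]
-14.556916575971396 [(-30, np.float64(35.0)), (-24, np.float64(33.0)), (-18, np.float64(28.0)), (-12, np.float64(22.0)), (-6, np.float64(15.0)), (0, np.float64(13.0)), (6, np.float64(18.0)), (12, np.float64(23.0)), (18, np.float64(31.0)), (24, np.float64(34.0))]
```

Run:
```python
from h import *
z=load('w6'); W=world(z,True)*1000
p=np.array([498.4,-8.5]); 
d=np.array([-.0995,.995]) # mean of line fit/tool
for d in (np.array([-.12,.993]),np.array([-.085,.996])):
    t=(W[...,0]-p[0])*d[0]+(W[...,1]-p[1])*d[1]; l=(W[...,0]-p[0])*d[1]-(W[...,1]-p[1])*d[0]
    m=(abs(l)<8)&(W[...,2]>168)&(W[...,2]<182)&(t>0)
    print('inner end t',np.round(np.percentile(t[m],[90,99,99.8]),1))
    for a in (20,40,60,80,95): k=(abs(t-a)<4)&(W[...,2]>150)&(W[...,2]<185); print(a,np.round([l[k].min(),l[k].max(),np.nanpercentile(W[...,2][k],95)],1))
hsv=cv2.cvtColor(z['im'],cv2.COLOR_RGB2HSV); m=(hsv[...,0]>105)&(hsv[...,0]<125)&(hsv[...,1]>130)&(W[...,2]>120)
print('blue t',np.percentile(t[m],99.5))
```

```text
inner end t [91.9 99.2 99.9]
20 [-13.5  13.7 177.9]
40 [-13.6  14.1 178.1]
60 [-13.3  14.7 178.1]
80 [-12.1  14.3 178.2]
95 [-12.2  14.8 178.5]
inner end t [91.8 99.2 99.9]
20 [-14.   13.1 177.9]
40 [-14.7  12.7 178.1]
60 [-15.5  12.5 178.1]
80 [-15.1  11.5 178.2]
95 [-15.5  11.5 178.5]
blue t 82.88270551491934
```

>>> apply_moves:
  motion:
    - {"tx":-4,"ty":0.3,"tz":0,"turn":0,"jaw":-1}
    - {"tx":-8,"ty":0.6,"tz":0,"turn":0,"jaw":-1}
    - {"tx":-12,"ty":0.9,"tz":0.5,"turn":0,"jaw":-1}
    - {"tx":-14.7,"ty":1.0,"tz":2,"turn":0,"jaw":-1}
    - {"tx":-14.7,"ty":1.0,"tz":4,"turn":0,"jaw":-1}

```text
time_s: 8.88
position: [0.526, -0.1581, 0.1181]
tool_rot: [[-0.11, 0.994, -0.008], [0.994, 0.11, -0.007], [-0.006, -0.009, -1.0]]
ft_force: [-0.3, 0.0, -0.7]
grip_width: 0.0268
```

>>> apply_moves:
  motion:
    - {"tx":0,"ty":0,"tz":0.5,"turn":0,"jaw":-1}
    - {"tx":0,"ty":0,"tz":0.5,"turn":0,"jaw":-1}

```text
time_s: 9.05
position: [0.5254, -0.1576, 0.1118]
tool_rot: [[-0.109, 0.994, -0.011], [0.994, 0.109, -0.005], [-0.004, -0.011, -1.0]]
ft_force: [0.4, 0.2, -1.6]
grip_width: 0.0264
```

Run:
```python
from h import *
delta([526.1,-153.1,30],6.9)
grab('top','t7'); grab('wrist','w7')
a=load('t7')['im'][180:280,260:380,::-1]; b=load('w7')['im'][:400,:,::-1]
a=cv2.resize(a,(360,300),interpolation=cv2.INTER_CUBIC);b=cv2.resize(b,(420,300),interpolation=cv2.INTER_AREA)
cv2.imwrite('pics/m7.png',np.hstack([a,b]))
z=load('w7'); W=world(z,True)*1000
c,s=np.cos(np.radians(6.9)),np.sin(np.radians(6.9)); X=(W[...,0]-521.9)*c+(W[...,1]+118.8)*s; Y=-(W[...,0]-521.9)*s+(W[...,1]+118.8)*c; Z=W[...,2]
print('y',[(y,np.round(np.nanmedian(Z[(abs(Y-y)<1)&(abs(X-30)<8)]),0)) for y in range(70,104,2)])
m=(Z>45)&(Z<60)&(abs(X-35)<12)&(Y>60); print(np.nanmax(Y[m&(Z>50)]))
for lo,hi in ((60,78),):
    print('x',[(x,np.round(np.nanmedian(Z[(abs(X-x)<1)&(Y>lo)&(Y<hi)]),0)) for x in list(range(-80,-40,2))+list(range(40,76,2))])
```

```text
t 9.05 pos [ 525.4 -157.6  111.8] yang 6.2 F [ 0.4  0.2 -1.6] w 26.4 q [-29.  30.  86.  -1.  65. -35.]
move [0.48 0.2  8.18] turn -0.7
y [(70, np.float64(7.0)), (72, np.float64(7.0)), (74, np.float64(7.0)), (76, np.float64(7.0)), (78, np.float64(7.0)), (80, np.float64(7.0)), (82, np.float64(32.0)), (84, np.float64(55.0)), (86, np.float64(56.0)), (88, np.float64(56.0)), (90, np.float64(56.0)), (92, np.float64(56.0)), (94, np.float64(56.0)), (96, np.float64(56.0)), (98, np.float64(56.0)), (100, np.float64(nan)), (102, np.float64(nan))]
98.13191461295597
  return np.nanmean(a, axis, out=out, keepdims=keepdims)
```

View pics/m7.png

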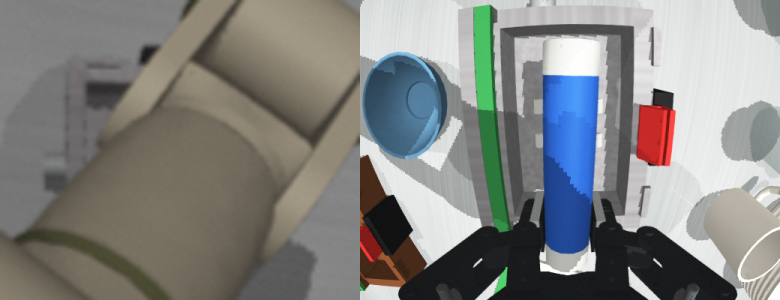

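>>> apply_moves:
  motion:
    - {"tx":0.5,"ty":0.1,"tz":2.5,"turn":-0.7,"jaw":-1}
    - {"tx":0.5,"ty":0.1,"tz":5,"turn":-0.7,"jaw":-1}
    - {"tx":0.5,"ty":0.1,"tz":7,"turn":-0.7,"jaw":-1}
    - {"tx":0.5,"ty":0.1,"tz":8,"turn":-0.7,"jaw":-1}
    - {"tx":0.5,"ty":0.1,"tz":8.1,"turn":-0.7,"jaw":-1}

```text
time_s: 9.57
position: [0.5258, -0.1518, 0.032]
tool_rot: [[-0.124, 0.992, -0.009], [0.992, 0.124, -0.006], [-0.005, -0.01, -1.0]]
ft_force: [-0.5, -0.7, -0.6]
grip_width: 0.0266
```

Run:
```python
from h import *
delta([525.4,-152.2,29],6.9)
grab('wrist','w8'); z=load('w8'); W=world(z,True)*1000
m=(abs(W[...,1]+110)<25)&(abs(W[...,0]-521)<25); print(np.nanpercentile(W[...,2][m],[90,98]))
```

```text
t 9.57 pos [ 525.8 -151.8   32. ] yang 7.1 F [-0.5 -0.7 -0.6] w 26.6 q [-28.  36.  91.  -1.  54. -35.]
move [-0.03 -0.04  0.3 ] turn 0.2
[111.37234136 115.88731973]
```

>>> apply_moves:
  motion:
    - {"tx":0,"ty":0,"tz":0.2,"turn":0,"jaw":-1}
    - {"tx":0,"ty":0,"tz":0.3,"turn":0,"jaw":-1}
    - {"tx":0,"ty":0,"tz":0.4,"turn":0,"jaw":-1}
    - {"tx":0,"ty":0,"tz":0.4,"turn":0,"jaw":-1}

```text
time_s: 9.95
position: [0.5265, -0.1523, 0.0296]
tool_rot: [[-0.123, 0.992, -0.007], [0.992, 0.123, -0.007], [-0.007, -0.008, -1.0]]
ft_force: [0.3, -0.3, -0.5]
grip_width: 0.0267
```

>>> apply_moves:
  motion:
    - {"tx":0,"ty":0,"tz":0.2,"turn":0,"jaw":-1}
    - {"tx":0,"ty":0,"tz":0.3,"turn":0,"jaw":-1}
    - {"tx":0,"ty":0,"tz":0.3,"turn":0,"jaw":-1}

```text
time_s: 10.2
position: [0.5265, -0.1526, 0.0273]
tool_rot: [[-0.123, 0.992, -0.006], [0.992, 0.123, -0.008], [-0.007, -0.007, -1.0]]
ft_force: [-3.7, -0.3, 7.6]
grip_width: 0.0268
```

>>> apply_moves:
  motion:
    - {"tx":0,"ty":0,"tz":-0.05,"turn":0,"jaw":-0.1}
    - {"tx":0,"ty":0,"tz":-0.05,"turn":0,"jaw":-0.1}
    - {"tx":0,"ty":0,"tz":-0.05,"turn":0,"jaw":-0.1}
    - {"tx":0,"ty":0,"tz":-1.5,"turn":0,"jaw":-0.1}
    - {"tx":0,"ty":0,"tz":-4.5,"turn":0,"jaw":-0.1}

```text
time_s: 10.62
position: [0.5255, -0.1517, 0.0704]
tool_rot: [[-0.123, 0.992, -0.011], [0.992, 0.123, -0.005], [-0.004, -0.012, -1.0]]
ft_force: [-0.4, 0.7, 0.9]
grip_width: 0.0382
```

>>> apply_moves:
  motion:
    - {"tx":0,"ty":0,"tz":-4,"turn":0,"jaw":-0.1}
    - {"tx":-1,"ty":0,"tz":-8,"turn":0,"jaw":0.5}
    - {"tx":-4,"ty":0,"tz":-11,"turn":6,"jaw":1}
    - {"tx":-8,"ty":0,"tz":-11,"turn":13,"jaw":1}
    - {"tx":-12,"ty":0,"tz":-11,"turn":20,"jaw":1}

```text
time_s: 11.03
position: [0.5423, -0.2714, 0.1837]
tool_rot: [[0.228, 0.974, -0.007], [0.974, -0.228, -0.008], [-0.01, -0.005, -1.0]]
ft_force: [0.9, 0.8, -0.7]
grip_width: 0.084
```

Run:
```python
from h import *
delta([501,-387,160],75.2)
```

```text
t 11.03 pos [ 542.3 -271.4  183.7] yang -13.2 F [ 0.9  0.8 -0.7] w 84.0 q [-38.  30.  71.  -1.  79. -24.]
move [-12.17  -1.38   2.49] turn -88.4
```

>>> apply_moves:
  motion:
    - {"tx":-3,"ty":-0.3,"tz":0,"turn":7,"jaw":1}
    - {"tx":-6,"ty":-0.7,"tz":0,"turn":14,"jaw":1}
    - {"tx":-9,"ty":-1,"tz":0,"turn":21,"jaw":1}
    - {"tx":-12,"ty":-1.4,"tz":0,"turn":28,"jaw":1}
    - {"tx":-12.2,"ty":-1.4,"tz":0,"turn":35,"jaw":1}

```text
time_s: 11.45
position: [0.4988, -0.3916, 0.1846]
tool_rot: [[0.752, 0.659, -0.007], [0.659, -0.752, -0.01], [-0.012, 0.002, -1.0]]
ft_force: [-0.6, -0.0, 0.3]
grip_width: 0.0855
```

>>> apply_moves:
  motion:
    - {"tx":0,"ty":0,"tz":0,"turn":7,"jaw":1}
    - {"tx":0,"ty":0,"tz":0,"turn":14,"jaw":1}
    - {"tx":0,"ty":0,"tz":0,"turn":21,"jaw":1}
    - {"tx":0,"ty":0,"tz":0,"turn":28,"jaw":1}
    - {"tx":0,"ty":0,"tz":0,"turn":35,"jaw":1}

```text
time_s: 11.87
position: [0.4988, -0.3917, 0.1846]
tool_rot: [[0.995, 0.102, -0.007], [0.102, -0.995, -0.01], [-0.008, 0.009, -1.0]]
ft_force: [0.4, 0.1, -0.9]
grip_width: 0.0854
```

>>> apply_moves:
  motion:
    - {"tx":0,"ty":0,"tz":0,"turn":7,"jaw":1}
    - {"tx":0,"ty":0,"tz":0,"turn":14,"jaw":1}
    - {"tx":0,"ty":0,"tz":0,"turn":21.5,"jaw":1}
    - {"tx":0,"ty":0,"tz":0,"turn":21.5,"jaw":1}

```text
time_s: 12.2
position: [0.4988, -0.3916, 0.1845]
tool_rot: [[0.962, -0.274, -0.007], [-0.274, -0.962, -0.009], [-0.005, 0.011, -1.0]]
ft_force: [-0.4, 1.0, -0.6]
grip_width: 0.0855
```

```bash
cat > cov.py <<'E'
from h import *
def cover(n,f,ctr,r=110):
    z=load(n); W=world(z,f)*1000; hsv=cv2.cvtColor(z['im'],cv2.COLOR_RGB2HSV)
    H,S,V=[hsv[...,i].astype(int) for i in range(3)]
    near=(np.hypot(W[...,0]-ctr[0],W[...,1]-ctr[1])<r)
    g=(H>45)&(H<80)&(S>120)&(V>40)&near
    for nm,lo,hi in (('lip',-5,14),('rib',31,48)):
        q=W[g&(W[...,2]>lo)&(W[...,2]<hi)]
        if len(q)<20: print(nm,len(q)); continue
        print(nm,len(q),[np.round(x,1) for x in cv2.minAreaRect(q[:,:2].astype(np.float32))],'z',np.round(np.median(q[:,2]),1))
    wh=(S<70)&near&(W[...,2]>2.5)&(W[...,2]<12)
    n_,l,st,c=cv2.connectedComponentsWithStats(cv2.morphologyEx((wh|(g&(W[...,2]>2))).astype(np.uint8),cv2.MORPH_OPEN,np.ones((3,3),np.uint8))); i=1+np.argmax(st[1:,4]); q=W[l==i]
    print('all',len(q),[np.round(x,1) for x in cv2.minAreaRect(q[:,:2].astype(np.float32))],np.round(np.median(q[:,2]),1))
E
python3 - <<'E'
from cov import *
delta([501,-387,30],75.2)
grab('wrist','w9'); cover('w9',True,(501,-387)); cover('top0',False,(501,-387))
E
```

```text
t 12.2 pos [ 498.8 -391.6  184.5] yang -105.9 F [-0.4  1.  -0.6] w 85.5 q [-49.  33.  66.  -1.  81.  57.]
move [ 0.16 -0.68 15.44] turn -1.1
lip 1662 [array([ 475.4, -379.9]), array([154. ,  68.7]), np.float64(75.0)] z 5.1
rib 1321 [array([ 501.5, -386.8]), array([67.5, 14.8]), np.float64(75.0)] z 37.9
all 18112 [array([ 500.9, -386.2]), array([156.2, 121.5]), np.float64(74.9)] 7.3
lip 236 [array([ 449.7, -374.3]), array([153.3,  11.8]), np.float64(75.2)] z 3.6
rib 142 [array([ 500.1, -386.4]), array([66. , 15.2]), np.float64(74.8)] z 36.2
all 1913 [array([ 502.1, -388.9]), array([155.4, 120. ]), np.float64(74.2)] 6.1
```

View pics/w9.png

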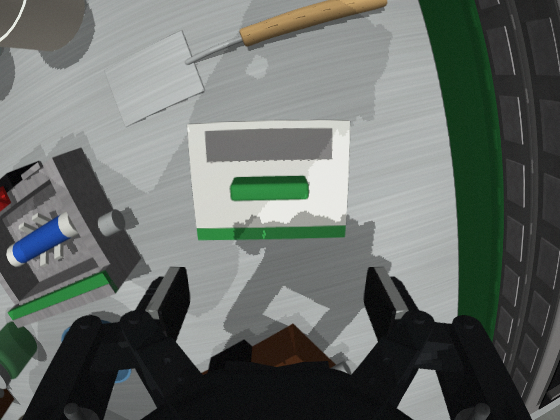

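>>> apply_moves:
  motion:
    - {"tx":0.11,"ty":-0.53,"tz":4,"turn":-0.9,"jaw":1}
    - {"tx":0.11,"ty":-0.53,"tz":8,"turn":-0.9,"jaw":1}
    - {"tx":0.11,"ty":-0.53,"tz":11,"turn":-0.9,"jaw":1}
    - {"tx":0.11,"ty":-0.53,"tz":11.5,"turn":-0.9,"jaw":1}
    - {"tx":0.11,"ty":-0.53,"tz":11.5,"turn":-0.9,"jaw":1}
  squeeze: 25

```text
time_s: 12.67
position: [0.4999, -0.3875, 0.0682]
tool_rot: [[0.968, -0.251, -0.01], [-0.251, -0.968, -0.007], [-0.008, 0.009, -1.0]]
ft_force: [-1.1, -0.2, 0.7]
grip_width: 0.0858
```

Run:
```python
from cov import *
delta([501.3,-386.8,23],75)
grab('wrist','w10'); cover('w10',True,(501,-387))
```

```text
t 12.67 pos [ 499.9 -387.5   68.2] yang -104.5 F [-1.1 -0.2  0.7] w 85.8 q [-48.  40.  74.  -1.  66.  57.]
move [ 0.15 -0.15  4.51] turn 0.5
lip 2594 [array([ 474.9, -381.7]), array([127.5,  69.7]), np.float64(75.3)] z 5.1
rib 3549 [array([ 501.7, -387.3]), array([68.7, 16.1]), np.float64(75.2)] z 37.7
all 38179 [array([ 500.7, -386.7]), array([155.7, 121.9]), np.float64(75.0)] 7.3
```

>>> apply_moves:
  motion:
    - {"tx":0.15,"ty":-0.1,"tz":2,"turn":0.3,"jaw":1}
    - {"tx":0.15,"ty":-0.1,"tz":4,"turn":0.3,"jaw":1}
    - {"tx":0.15,"ty":-0.1,"tz":4.5,"turn":0.3,"jaw":1}
    - {"tx":0.15,"ty":-0.1,"tz":4.5,"turn":0.3,"jaw":1}
  squeeze: 25

```text
time_s: 13.05
position: [0.5023, -0.3885, 0.0261]
tool_rot: [[0.967, -0.256, -0.007], [-0.256, -0.967, -0.01], [-0.004, 0.012, -1.0]]
ft_force: [-0.3, -0.5, -0.1]
grip_width: 0.0855
```

>>> apply_moves:
  motion:
    - {"tx":0,"ty":0,"tz":0,"turn":0,"jaw":0.5}
    - {"tx":0,"ty":0,"tz":0,"turn":0,"jaw":0}
    - {"tx":0,"ty":0,"tz":0,"turn":0,"jaw":-0.5}
    - {"tx":0,"ty":0,"tz":0,"turn":0,"jaw":-0.5}

```text
time_s: 13.38
position: [0.5032, -0.3894, 0.0285]
tool_rot: [[0.967, -0.255, -0.004], [-0.255, -0.967, -0.013], [-0.0, 0.014, -1.0]]
ft_force: [-0.4, 0.3, 7.4]
grip_width: 0.0696
```

>>> apply_moves:
  motion:
    - {"tx":0,"ty":0,"tz":-1,"turn":0,"jaw":-0.5}
    - {"tx":0,"ty":0,"tz":-3,"turn":0,"jaw":-0.5}
    - {"tx":0,"ty":0,"tz":-6,"turn":0,"jaw":-0.5}
    - {"tx":0,"ty":0,"tz":-10,"turn":0,"jaw":-0.5}
    - {"tx":0,"ty":0,"tz":-13,"turn":0,"jaw":-0.5}

```text
time_s: 13.8
position: [0.5038, -0.3877, 0.1626]
tool_rot: [[0.967, -0.255, -0.002], [-0.255, -0.967, -0.016], [0.002, 0.016, -1.0]]
ft_force: [0.7, -0.5, -1.5]
grip_width: 0.0692
```

Run:
```python
from cov import *
delta([539,-115.3,155],-83.1)
```

```text
t 13.8 pos [ 503.8 -387.7  162.6] yang -104.8 F [ 0.7 -0.5 -1.5] w 69.2 q [-48.  34.  68.  -1.  78.  57.]
move [ -3.55 -27.24   0.33] turn -21.7
```

>>> apply_moves:
  motion:
    - {"tx":-0.5,"ty":-4,"tz":0,"turn":-4,"jaw":-0.5}
    - {"tx":-1,"ty":-8,"tz":0,"turn":-8,"jaw":-0.5}
    - {"tx":-1.6,"ty":-12,"tz":0,"turn":-12,"jaw":-0.5}
    - {"tx":-2.1,"ty":-16,"tz":0,"turn":-16,"jaw":-0.5}
    - {"tx":-2.6,"ty":-20,"tz":0,"turn":-20,"jaw":-0.5}

```text
time_s: 14.22
position: [0.5295, -0.1859, 0.1609]
tool_rot: [[0.996, 0.094, -0.001], [0.094, -0.995, -0.016], [-0.002, 0.016, -1.0]]
ft_force: [1.5, -0.6, -2.4]
grip_width: 0.0692
```

Run:
```python
from cov import *
delta([539,-115.3,155],-83.1)
```

```text
t 14.22 pos [ 529.5 -185.9  160.9] yang -84.6 F [ 1.5 -0.6 -2.4] w 69.2 q [-31.  27.  81.  -1.  72.  54.]
move [ 1.61 -6.95  0.47] turn -1.5
```

>>> apply_moves:
  motion:
    - {"tx":0.8,"ty":-3.5,"tz":0,"turn":-1.5,"jaw":-0.5}
    - {"tx":1.6,"ty":-6.9,"tz":0,"turn":-1.5,"jaw":-0.5}
    - {"tx":1.6,"ty":-6.9,"tz":0.5,"turn":-1.5,"jaw":-0.5}
    - {"tx":1.6,"ty":-6.9,"tz":0.5,"turn":-1.5,"jaw":-0.5}

```text
time_s: 14.55
position: [0.5389, -0.1141, 0.1553]
tool_rot: [[0.992, 0.123, -0.0], [0.123, -0.992, -0.017], [-0.002, 0.016, -1.0]]
ft_force: [-0.2, -1.0, -1.9]
grip_width: 0.0692
```

```bash
cat >> cov.py <<'E'
OX,OY,YW=521.2,-117.4,np.radians(6.9)
def U(W): # to unit frame
    c,s=np.cos(YW),np.sin(YW); a=W[...,0]-OX; b=W[...,1]-OY
    return np.stack([a*c+b*s,-a*s+b*c,W[...,2]],-1)
def pose(n,f,zlo=60,zhi=190):
    """tilted cover: fit plane to white top; print edges in unit frame"""
    z=load(n); P=U(world(z,f)*1000); hsv=cv2.cvtColor(z['im'],cv2.COLOR_RGB2HSV)
    H,S,V=[hsv[...,i].astype(int) for i in range(3)]
    near=(abs(P[...,0])<130)&(abs(P[...,1])<100)&(P[...,2]>zlo)&(P[...,2]<zhi)
    wh=near&(S<40)&(V>150); q=P[wh]
    for _ in range(4):
        A=np.c_[q[:,0],q[:,1],np.ones(len(q))]; k=np.linalg.lstsq(A,q[:,2],rcond=None)[0]; r=q[:,2]-A@k; q=q[abs(r)<max(1.5,2*np.std(r))]
    print(n,'plane pts',len(q),'pitch deg',round(np.degrees(np.arctan(k[0])),2),'roll',round(np.degrees(np.arctan(k[1])),2),'z0',np.round(k[2],1))
    pr=near&(abs(P[...,2]-(P[...,0]*k[0]+P[...,1]*k[1]+k[2]))<3)
    n_,l,st,c=cv2.connectedComponentsWithStats(pr.astype(np.uint8)); i=1+np.argmax(st[1:,4]); q=P[l==i]
    print(' slab x',np.round(np.percentile(q[:,0],[.5,99.5]),1),'y',np.round(np.percentile(q[:,1],[.5,99.5]),1),'rect',[np.round(x,1) for x in cv2.minAreaRect(q[:,:2].astype(np.float32))])
    return P
E
python3 - <<'E'
from cov import *
delta([539,-115.3,155],-83.1)
for n,f in(('wrist',1),('side',0)):
    grab(n,n[0]+'11'); pose(n[0]+'11',f)
# unit measured from wrist: catch top
reds('w11',True)
P=U(world(load('w11'),True)*1000); hsv=cv2.cvtColor(load('w11')['im'],cv2.COLOR_RGB2HSV)
m=((hsv[...,0]<8)|(hsv[...,0]>172))&(hsv[...,1]>150)&(P[...,2]>30); q=P[m]; print('catch u',np.round(np.nanpercentile(q,[2,50,98],axis=0),1).tolist())
for x in range(46,88,2):
    k=(abs(P[...,0]-x)<1)&(abs(P[...,1])<15)&(P[...,2]<95); print(x,np.round(np.nanpercentile(P[...,2][k],[50,95]),0) if k.sum()>3 else None,end=' ')
E
```

```text
t 14.55 pos [ 538.9 -114.1  155.3] yang -82.9 F [-0.2 -1.  -1.9] w 69.2 q [-24.  27.  83.  -1.  70.  59.]
move [-0.    0.12  0.03] turn 0.2
w11 plane pts 18621 pitch deg -0.12 roll -0.09 z0 133.8
 slab x [-6.8 75.6] y [-74.9  77.9] rect [array([31. ,  1.5]), array([155.4,  90.1]), np.float64(90.0)]
s11 plane pts 286 pitch deg 0.08 roll 0.07 z0 133.2
 slab x [-46.4  74.1] y [-79.6  75.1] rect [array([14., -1.]), array([159.4, 122. ]), np.float64(89.7)]
[243 140  67  12 773] [276. 146.] [ 591.9 -107.8   84.7] [[584.8, -127.2, 60.1], [595.2, -88.5, 86.6]]
catch u [[65.4, -18.6, 59.9], [71.7, 1.0, 84.7], [72.9, 20.5, 86.6]]
46 None 48 None 50 None 52 None 54 None 56 None 58 None 60 None 62 None 64 None 66 [68. 68.] 68 [84. 85.] 70 [85. 86.] 72 [81. 86.] 74 [60. 61.] 76 [60. 61.] 78 [60. 61.] 80 [60. 61.] 82 [38. 60.] 84 [1. 2.] 86 [1. 2.]
```

>>> apply_moves:
  motion:
    - {"tx":0,"ty":0.05,"tz":2,"turn":0.2,"jaw":-0.5}
    - {"tx":0,"ty":0.05,"tz":3.5,"turn":0.2,"jaw":-0.5}
    - {"tx":0,"ty":0.05,"tz":4.0,"turn":0.2,"jaw":-0.5}
    - {"tx":0,"ty":0.05,"tz":4.2,"turn":0.2,"jaw":-0.5}
    - {"tx":0,"ty":0.05,"tz":4.4,"turn":0.2,"jaw":-0.5}

```text
time_s: 15.07
position: [0.5394, -0.1186, 0.1121]
tool_rot: [[0.993, 0.116, 0.001], [0.116, -0.993, -0.018], [-0.001, 0.017, -1.0]]
ft_force: [-1.0, 0.8, 3.4]
grip_width: 0.0695
```

>>> apply_moves:
  motion:
    - {"tx":0,"ty":0,"tz":0.2,"turn":0,"jaw":-0.5}
    - {"tx":0,"ty":0,"tz":0.3,"turn":0,"jaw":-0.5}
    - {"tx":0,"ty":0,"tz":0.4,"turn":0,"jaw":-0.5}
    - {"tx":0,"ty":0,"tz":0.5,"turn":0,"jaw":-0.5}

```text
time_s: 15.4
position: [0.5397, -0.119, 0.1079]
tool_rot: [[0.993, 0.115, 0.002], [0.115, -0.993, -0.018], [0.0, 0.019, -1.0]]
ft_force: [-1.3, -1.0, 5.3]
grip_width: 0.0694
```

Run:
```python
from cov import *
delta([539,-115.3,103],-83.1)
for n,f in(('wrist',1),('side',0)):
    grab(n,n[0]+'12'); pose(n[0]+'12',f)
```

```text
t 15.4 pos [ 539.7 -119.   107.9] yang -83.4 F [-1.3 -1.   5.3] w 69.4 q [-24.  30.  86.  -1.  63.  60.]
move [-0.03 -0.38  0.48] turn -0.3
w12 plane pts 19333 pitch deg 5.56 roll -0.43 z0 84.8
 slab x [-6.9 78.4] y [-79.9  72.6] rect [array([31.8, -3.6]), array([155.5,  93.9]), np.float64(89.6)]
s12 plane pts 289 pitch deg 5.73 roll -0.61 z0 83.9
 slab x [-42.8  77.1] y [-82.5  73.3] rect [array([17.5, -3.9]), array([159.3, 121.3]), np.float64(90.0)]
```

>>> apply_moves:
  motion:
    - {"tx":0,"ty":0,"tz":0.2,"turn":0,"jaw":-0.5}
    - {"tx":0,"ty":0,"tz":0.4,"turn":0,"jaw":-0.5}
    - {"tx":0,"ty":0,"tz":0.5,"turn":0,"jaw":-0.5}
    - {"tx":0,"ty":0,"tz":0.6,"turn":0,"jaw":-0.5}
    - {"tx":0,"ty":0,"tz":0.65,"turn":0,"jaw":-0.5}

```text
time_s: 15.92
position: [0.5394, -0.1189, 0.1009]
tool_rot: [[0.993, 0.116, 0.001], [0.116, -0.993, -0.018], [-0.001, 0.018, -1.0]]
ft_force: [-3.6, -1.8, 4.7]
grip_width: 0.0693
```

>>> apply_moves:
  motion:
    - {"tx":-0.1,"ty":-0.1,"tz":-0.3,"turn":-0.3,"jaw":-0.5}
    - {"tx":-0.5,"ty":-0.4,"tz":-0.4,"turn":-0.3,"jaw":-0.5}
    - {"tx":-0.5,"ty":-0.4,"tz":-0.4,"turn":-0.3,"jaw":-0.5}

```text
time_s: 16.17
position: [0.5332, -0.1148, 0.1045]
tool_rot: [[0.993, 0.121, 0.0], [0.121, -0.992, -0.017], [-0.002, 0.017, -1.0]]
ft_force: [0.4, 1.0, -2.6]
grip_width: 0.0692
```

Run:
```python
from cov import *
delta([539,-115.3,103],-83.1)
for n,f in(('wrist',1),('side',0)):
    grab(n,n[0]+'13'); P=pose(n[0]+'13',f)
z=load('s13'); hsv=cv2.cvtColor(z['im'],cv2.COLOR_RGB2HSV); g=(hsv[...,0]>45)&(hsv[...,0]<80)&(hsv[...,1]>120)&(abs(P[...,0])<90)&(abs(P[...,1])<110)
q=P[g]; 
for lo,hi in((-90,-49),(-49,-20)):
    k=q[(q[:,0]>lo)&(q[:,0]<hi)]; print('green',lo,len(k),np.round(np.percentile(k,[2,50,98],axis=0),1).tolist() if len(k) else '')
a=cv2.resize(z['im'][190:300,240:370,::-1],(780,660))[:600]; cv2.imwrite('pics/s13c.png',a)
```

```text
t 16.17 pos [ 533.2 -114.8  104.5] yang -83.0 F [ 0.4  1.  -2.6] w 69.2 q [-24.  30.  87.  -1.  62.  59.]
move [0.57 0.12 0.15] turn 0.1
w13 plane pts 19901 pitch deg 13.06 roll -0.47 z0 80.4
 slab x [-13.   74.8] y [-74.9  77.7] rect [array([26.3,  1.4]), array([ 98.8, 155.8]), np.float64(0.2)]
s13 plane pts 312 pitch deg 12.54 roll -0.69 z0 79.9
 slab x [-43.2  73.7] y [-78.1  77.2] rect [array([15. , -0.6]), array([161.2, 119. ]), np.float64(89.8)]
green -90 22 [[-63.7, -93.3, 70.7], [-60.4, 74.1, 73.1], [-57.0, 89.0, 75.6]]
green -49 10 [[-41.2, 64.5, 64.3], [-37.8, 70.3, 67.4], [-33.6, 75.8, 68.8]]
```

View pics/s13c.png

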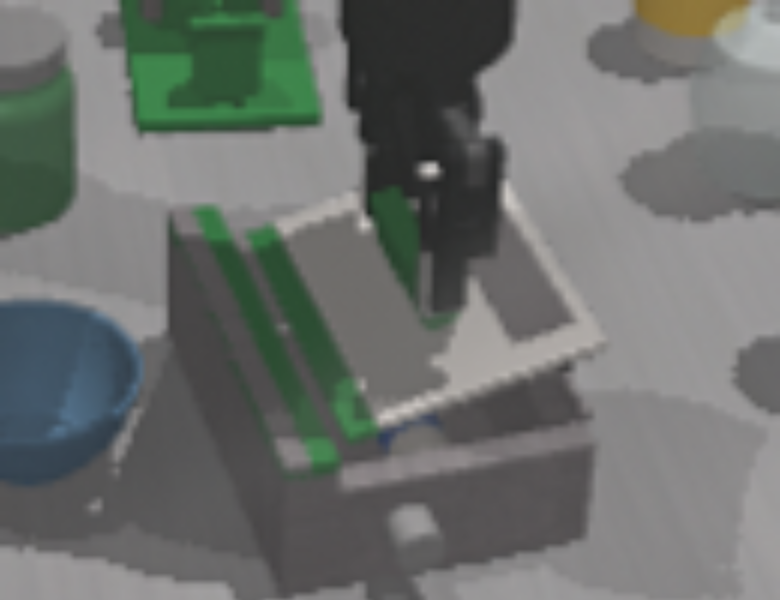

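>>> apply_moves:
  motion:
    - {"tx":-0.4,"ty":0,"tz":0.1,"turn":0,"jaw":-0.5}
    - {"tx":-0.7,"ty":0,"tz":0.25,"turn":0,"jaw":-0.5}
    - {"tx":-0.85,"ty":0,"tz":0.45,"turn":0,"jaw":-0.5}
    - {"tx":-0.95,"ty":0,"tz":0.65,"turn":0,"jaw":-0.5}
    - {"tx":-0.95,"ty":0,"tz":0.65,"turn":0,"jaw":-0.5}

```text
time_s: 16.68
position: [0.524, -0.1165, 0.0979]
tool_rot: [[0.993, 0.121, 0.001], [0.121, -0.993, -0.018], [-0.002, 0.017, -1.0]]
ft_force: [-1.2, 0.1, 1.5]
grip_width: 0.0692
```

Run:
```python
from cov import *
delta([539,-115.3,103],-83.1)
for n,f in(('wrist',1),('side',0)):
    grab(n,n[0]+'14'); P=pose(n[0]+'14',f)
```

```text
t 16.68 pos [ 524.  -116.5   97.9] yang -83.1 F [-1.2  0.1  1.5] w 69.2 q [-25.  30.  89.  -1.  61.  59.]
move [ 1.5   0.07 -0.51] turn 0.0
w14 plane pts 19908 pitch deg 13.55 roll -0.5 z0 75.9
 slab x [-22.4  65.6] y [-75.6  77.1] rect [array([16.4,  0.7]), array([ 99.5, 155.5]), np.float64(0.1)]
s14 plane pts 302 pitch deg 13.43 roll -0.64 z0 75.3
 slab x [-48.3  63.9] y [-79.2  75.8] rect [array([ 8.5, -1.8]), array([160.3, 114.7]), np.float64(90.0)]
```

>>> apply_moves:
  motion:
    - {"tx":-0.3,"ty":0,"tz":0,"turn":0,"jaw":-0.5}
    - {"tx":-0.6,"ty":0,"tz":0,"turn":0,"jaw":-0.5}
    - {"tx":-0.9,"ty":0,"tz":0,"turn":0,"jaw":-0.5}
    - {"tx":-1.1,"ty":0,"tz":0,"turn":0,"jaw":-0.5}
    - {"tx":-1.1,"ty":0,"tz":0,"turn":0,"jaw":-0.5}

```text
time_s: 17.2
position: [0.5129, -0.1178, 0.0982]
tool_rot: [[0.993, 0.121, 0.001], [0.121, -0.993, -0.018], [-0.002, 0.017, -1.0]]
ft_force: [-0.1, 0.2, -1.8]
grip_width: 0.0691
```

Run:
```python
from cov import *
delta([539,-115.3,103],-83.1)
for n,f in(('wrist',1),('side',0)):
    grab(n,n[0]+'15'); P=pose(n[0]+'15',f)
```

```text
t 17.2 pos [ 512.9 -117.8   98.2] yang -83.1 F [-0.1  0.2 -1.8] w 69.1 q [-25.  29.  91.  -1.  60.  58.]
move [ 2.62  0.07 -0.49] turn 0.0
w15 plane pts 19988 pitch deg 13.07 roll -0.5 z0 78.8
 slab x [-33.6  54.3] y [-75.5  77. ] rect [array([5.7, 0.6]), array([155.7,  98.8]), np.float64(89.9)]
s15 plane pts 299 pitch deg 13.09 roll -0.65 z0 77.9
 slab x [-49.4  53.6] y [-78.2  76.5] rect [array([ 2.1, -1.4]), array([157.5, 105. ]), np.float64(89.9)]
```

>>> apply_moves:
  motion:
    - {"tx":0.0,"ty":0,"tz":0.2,"turn":0,"jaw":-0.5}
    - {"tx":0.05,"ty":0,"tz":0.4,"turn":0,"jaw":-0.5}
    - {"tx":0.15,"ty":0,"tz":0.6,"turn":0,"jaw":-0.5}
    - {"tx":0.25,"ty":0,"tz":0.8,"turn":0,"jaw":-0.5}

```text
time_s: 17.63
position: [0.5166, -0.1181, 0.0908]
tool_rot: [[0.993, 0.121, 0.003], [0.121, -0.993, -0.019], [0.001, 0.019, -1.0]]
ft_force: [-1.1, -0.7, 11.5]
grip_width: 0.0695
```

Run:
```python
from cov import *
delta([539,-115.3,103],-83.1)
for n,f in(('wrist',1),('side',0)):
    grab(n,n[0]+'16'); P=pose(n[0]+'16',f)
```

```text
t 17.63 pos [ 516.6 -118.1   90.8] yang -83.1 F [-1.1 -0.7 11.5] w 69.5 q [-25.  30.  91.  -1.  59.  58.]
move [ 2.26  0.02 -1.22] turn 0.0
w16 plane pts 19630 pitch deg 7.77 roll -0.11 z0 70.7
 slab x [-29.4  56.4] y [-76.2  76.5] rect [array([9.5, 0. ]), array([155.6,  94.9]), np.float64(89.9)]
s16 plane pts 293 pitch deg 7.43 roll -0.15 z0 69.8
 slab x [-48.4  68.7] y [-79.2  75.5] rect [array([12.1, -0.9]), array([123. , 158.6]), np.float64(0.2)]
```

>>> apply_moves:
  motion:
    - {"tx":0.0,"ty":0,"tz":0.2,"turn":0,"jaw":-0.5}
    - {"tx":0.05,"ty":0,"tz":0.4,"turn":0,"jaw":-0.5}
    - {"tx":0.1,"ty":0,"tz":0.6,"turn":0,"jaw":-0.5}
    - {"tx":0.15,"ty":0,"tz":0.8,"turn":0,"jaw":-0.5}

```text
time_s: 18.07
position: [0.5193, -0.1178, 0.0833]
tool_rot: [[0.993, 0.121, 0.006], [0.121, -0.992, -0.019], [0.004, 0.019, -1.0]]
ft_force: [5.1, 5.0, 7.3]
grip_width: 0.0696
```

Run:
```python
from cov import *
delta([539,-115.3,103],-83.1)
for n,f in(('wrist',1),('side',0)):
    grab(n,n[0]+'17'); P=pose(n[0]+'17',f,50)
reds('w17',True)
```

```text
t 18.07 pos [ 519.3 -117.8   83.3] yang -83.1 F [5.1 5.  7.3] w 69.6 q [-25.  30.  91.  -1.  58.  58.]
move [ 1.99  0.03 -1.96] turn 0.0
w17 plane pts 28287 pitch deg -0.49 roll 0.13 z0 61.7
 slab x [-27.7  56.7] y [-76.3  77. ] rect [array([11.9,  0.4]), array([155.4,  90.5]), np.float64(89.9)]
s17 plane pts 252 pitch deg 1.07 roll 0.06 z0 62.1
 slab x [-47.8  64.6] y [-79.4  76.7] rect [array([14.9,  0.9]), array([126.6, 168. ]), np.float64(0.3)]
[ 221  109  106   46 4571] [274. 131.] [ 588.9 -107.9   83.2] [[577.1, -127.1, 61.0], [598.2, -88.7, 86.5]]
```

>>> apply_moves:
  motion:
    - {"tx":0,"ty":0,"tz":0,"turn":0,"jaw":1}
    - {"tx":0,"ty":0,"tz":0,"turn":0,"jaw":1}
    - {"tx":0,"ty":0,"tz":-0.1,"turn":0,"jaw":1}
    - {"tx":0,"ty":0,"tz":-2,"turn":0,"jaw":1}
    - {"tx":0,"ty":0,"tz":-5,"turn":0,"jaw":1}

```text
time_s: 18.58
position: [0.5177, -0.1164, 0.1311]
tool_rot: [[0.993, 0.121, -0.0], [0.121, -0.993, -0.016], [-0.002, 0.016, -1.0]]
ft_force: [-0.3, -0.2, -0.5]
grip_width: 0.0853
```

>>> apply_moves:
  motion:
    - {"tx":1,"ty":0,"tz":-2,"turn":0,"jaw":0}
    - {"tx":3,"ty":0,"tz":-2,"turn":0,"jaw":-1}
    - {"tx":3.8,"ty":0,"tz":-2,"turn":0,"jaw":-1}
    - {"tx":3.8,"ty":0,"tz":-2,"turn":0,"jaw":-1}
    - {"tx":3.8,"ty":0,"tz":-2,"turn":0,"jaw":-1}

```text
time_s: 19.0
position: [0.5546, -0.1112, 0.1498]
tool_rot: [[0.993, 0.121, -0.003], [0.121, -0.993, -0.015], [-0.005, 0.015, -1.0]]
ft_force: [-1.0, -0.0, 0.6]
grip_width: 0.0257
```

Run:
```python
from cov import *
c,s=np.cos(YW),np.sin(YW)
delta([OX+38*c,OY+38*s,78],-83.1)
for n,f in(('wrist',1),('side',0)):
    grab(n,n[0]+'18'); P=pose(n[0]+'18',f,50,80)
reds('w18',True)
```

```text
t 19.0 pos [ 554.6 -111.2  149.8] yang -83.0 F [-1.  -0.   0.6] w 25.7 q [-23.  28.  81.  -1.  71.  60.]
move [0.44 0.1  7.19] turn 0.1
w18 plane pts 11564 pitch deg -0.65 roll 0.24 z0 60.4
 slab x [-45.5  56.9] y [-76.4  77.1] rect [array([4.4, 0.8]), array([160.5, 109.6]), np.float64(89.1)]
s18 plane pts 295 pitch deg -0.1 roll -0.08 z0 61.2
 slab x [-47.8  56.5] y [-78.9  79.3] rect [array([5.5, 1.9]), array([107.5, 167.6]), np.float64(0.8)]
[ 244  165   67   31 1936] [276. 180.] [ 587.4 -107.8   82.8] [[574.0, -126.9, 65.5], [595.1, -88.9, 86.5]]
```

View pics/w18.png

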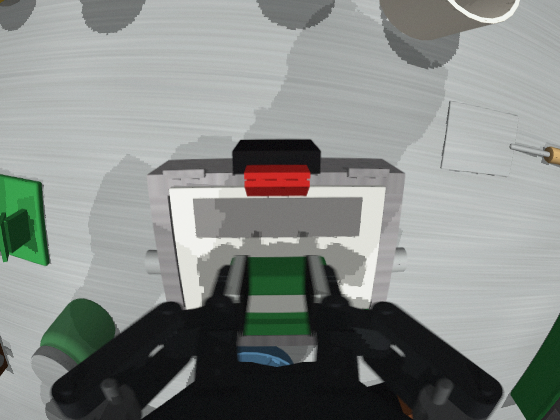

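>>> apply_moves:
  motion:
    - {"tx":0.4,"ty":0.1,"tz":3,"turn":0,"jaw":-1}
    - {"tx":0.4,"ty":0.1,"tz":6,"turn":0,"jaw":-1}
    - {"tx":0.4,"ty":0.1,"tz":6.8,"turn":0,"jaw":-1}
    - {"tx":0.4,"ty":0.1,"tz":7.1,"turn":0,"jaw":-1}
    - {"tx":0.4,"ty":0.1,"tz":7.3,"turn":0,"jaw":-1}

```text
time_s: 19.52
position: [0.5568, -0.1127, 0.078]
tool_rot: [[0.993, 0.121, -0.006], [0.121, -0.993, -0.014], [-0.008, 0.013, -1.0]]
ft_force: [-12.0, 4.1, 26.4]
grip_width: 0.0001
```

>>> apply_moves:
  motion:
    - {"tx":0,"ty":0,"tz":0.1,"turn":0,"jaw":-1}
    - {"tx":0,"ty":0,"tz":0.2,"turn":0,"jaw":-1}

```text
time_s: 19.68
position: [0.5565, -0.1127, 0.078]
tool_rot: [[0.993, 0.121, -0.006], [0.121, -0.993, -0.014], [-0.007, 0.014, -1.0]]
ft_force: [-7.4, 3.3, 22.1]
grip_width: -0.0002
```

>>> apply_moves:
  motion:
    - {"tx":0,"ty":0,"tz":-3,"turn":0,"jaw":-1}
    - {"tx":0,"ty":0,"tz":-7,"turn":0,"jaw":-1}
    - {"tx":-1,"ty":0,"tz":-11,"turn":0,"jaw":-1}
    - {"tx":-4,"ty":3,"tz":-15,"turn":0,"jaw":-1}
    - {"tx":-7,"ty":6,"tz":-18,"turn":0,"jaw":-1}

```text
time_s: 20.1
position: [0.5078, -0.1612, 0.2459]
tool_rot: [[0.992, 0.123, -0.003], [0.123, -0.992, -0.016], [-0.005, 0.015, -1.0]]
ft_force: [1.3, -1.5, -0.0]
grip_width: 0.0002
```

>>> apply_moves:
  motion:
    - {"tx":-4,"ty":4,"tz":0,"turn":0,"jaw":-1}
    - {"tx":-8,"ty":8,"tz":0,"turn":0,"jaw":-1}
    - {"tx":-8,"ty":12,"tz":0,"turn":0,"jaw":-1}
    - {"tx":-8,"ty":16,"tz":0,"turn":0,"jaw":-1}
    - {"tx":-8,"ty":16,"tz":0,"turn":0,"jaw":-1}

```text
time_s: 20.52
position: [0.4466, -0.3337, 0.2496]
tool_rot: [[0.993, 0.12, -0.003], [0.12, -0.993, -0.017], [-0.005, 0.017, -1.0]]
ft_force: [0.2, 0.7, -0.8]
grip_width: 0.0002
```

Run:
```python
from cov import *
delta([539,-115.3,103],-83.1)
for n in('top','side'):
    grab(n,n[0]+'19'); pose(n[0]+'19',0,50,80)
reds('t19',False)
a=load('top0');b=load('t19'); W=world(b)*1000
a0=load('side0'); b0=load('s19')
x=np.vstack([b['im'][60:320,90:500],]) ; y=b0['im'][120:360,130:430]
x=cv2.resize(x,(473,300)); y=cv2.resize(y,(375,300)); 
cv2.imwrite('pics/f19.png',np.vstack([x[:,:,::-1],np.hstack([y,np.zeros((300,98,3),np.uint8)])[:,:,::-1]]))
```

```text
t 20.52 pos [ 446.6 -333.7  249.6] yang -83.1 F [ 0.2  0.7 -0.8] w 0.2 q [-49.  22.  73.  -1.  84.  35.]
move [ 11.86 -20.81  14.26] turn -0.0
t19 plane pts 1281 pitch deg 0.01 roll -0.16 z0 60.3
 slab x [-49.5  64.8] y [-78.1  74.6] rect [array([ 9.3, -1. ]), array([118.7, 155.8]), np.float64(0.6)]
s19 plane pts 496 pitch deg -0.31 roll -0.05 z0 61.3
 slab x [-47.9  55.8] y [-79.9  73.3] rect [array([ 5.9, -1.9]), array([107.7, 162. ]), np.float64(0.8)]
[123 193  11  11  92] [128. 198.] [502.5 342.4 167.6] [[492.8, 332.8, 159.2], [514.8, 352.9, 171.6]]
[311 196  18   9 143] [319. 200.] [ 584.4 -109.6   78.6] [[574.3, -128.9, 55.6], [603.0, -90.3, 86.8]]
[101 259  19  13 167] [110. 265.] [346.4 387.3  75.9] [[334.4, 366.8, 53.3], [359.6, 412.8, 86.1]]
```

View pics/f19.png

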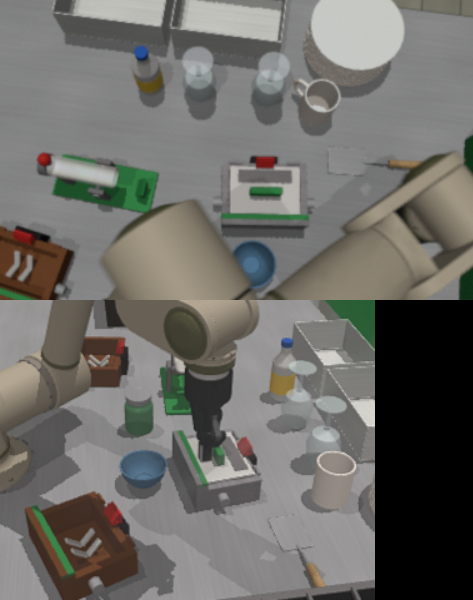

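```bash
python3 -c "
from rig import close_job
print(close_job())"
```

```text
the job is handed in; nothing more can be done
None
```

The blue cartridge is in the unit's saddles and the cover is latched flat under the red catch. I handed the job in at about 20.6 s on the robot clock.

**What I did:**
- **Tube:** I lifted it by the knob to about 0.56 rad until the cartridge slid out against the stop, then lowered it gently to level.
- **Cartridge:** I drew it straight out by its exposed end and carried it to the saddles without setting it down anywhere else. I let go once it touched the saddles, at about 7.6 N.
- **Cover:** I gripped the rib along its length and tilted the cover about 13° in the grip by lowering its rear onto the top of the catch. I then slid the lip about 10 mm into the slot and pivoted the cover down until it snapped.
- **Rear edge:** As a check I pressed it with closed fingers, reaching about 26 N.

**Last checks:**
- **Cover:** It lies flat, within 0.3° in pitch and roll, with its top at 60–61 mm (nominal 61 mm).
- **Catch:** It is back at its starting position, reaching over the cover's rear edge.
- **Tube:** It is level, with the knob where it started.
- **Other objects:** The glasses, mug, jar, bowl and scraper look unmoved. I compared these by eye only. I did not separately check the bottles.
- **Arm:** It stands clear with nothing in the gripper.

The cameras disagreed by 1–2 mm, which is within the stated calibration. I did not look at the cartridge again after the cover was on; it was lying in the saddles in the last picture before that.

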